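Weigh a sample can on the hanging spring scale

ROBOT

A 6-joint arm with a two-finger parallel gripper is mounted at the origin on the work surface. World frame = base frame: x ahead of the robot, y to its left, z up, the work surface at z = 0. Lengths are in m, angles in rad, forces in N, time in s.
With the tool pointing down it reaches from about 0.425 to 0.95 m from the base axis. Payload 3.5 kg.
Tool frame: the origin (TCP) lies midway between the tips of the shut fingers; the grasp point (between the pads) lies ctrl.grasp_offset behind it (ctrl.grasp_offset is the distance from the TCP to the grasp point, in m); x points along the fingers, y is the direction in which the jaws open and shut, and the axes are right-handed (so a half turn about x gives the same grasp; the last joint's range is limited). The gripper opens to 85 mm and grips with 20 to 120 N. Pads are 22 mm wide; open, the fingers measure 114 mm over their backs; the gripper's body (76 mm by 85 mm) begins 54 mm behind the grasp point. The pads swing forward as they close: fully open they stand 13 mm farther back than shut.
Start: joints at [1.104, 0.286, 1.577, -0, 1.279, -0.15], TCP at [0.21, 0.641, 0.231] pointing down, gripper open.
Joint ranges: [-2.77, 2.77], [-0.9, 2.22], [0.21, 2.48], [-1.53, 4.67], [0.24, 2.81], [-2.84, 2.84]. Speed limits (rad/s): [2.79, 2.79, 3.14, 3.14, 3.14, 3.14].

INTERFACE

Orientations are given as a unit quaternion [x, y, z, w].
In Python, from plant import readout, read_camera, sign_off, ctrl gives the robot as it stands.
- The arm moves only by the tool drive_tool, never from a script. Its argument "steps" is a list of rows, each a list of 5 numbers: the shift along the tool's x, y, z in cm, then the turn about the tool's x in degrees, then the opening, from 0 (shut) to 1 (fully open). A call has 1 to 10 rows; each row shifts and turns the commanded pose from where the row before left it, along the tool's axes as they then stand; what a row does not reach is not made up. A row lasts 1/10 s, in which the tool goes at most 50 mm and 8.59 degrees, less where a joint would pass 70% of its speed; a pose out of reach is approached as far as the arm can. A call is refused whole if a number of a shift passes 5 or a number of a turn 8.59, either way. A call with a gripper value outside its range is refused whole. The fingers move at their own pace and stop on an object; "force" is the grip in N (left out, the last holds). Time passes only in rows, so rows that do not move let the fingers close. It gives the time, the measured TCP pose, the force and the opening at its end, in the units of the state.
- readout.get_state(): the state, without advancing time (a new reading comes with each control period).
- read_camera(name): name is "scene" or "top" or "wrist"; returns a dict with "frame" (420x560x3 uint8, red, green, blue), "vertical_fov" (degrees; the focal length in pixels is half the picture's height over the tangent of half this angle, whatever the lens; pixels are square), "cx", "cy" (the principal point, pixels), "eye" and "orientation" of the camera in the world. Camera axes: x right, y up, looking along -z (the intrinsics and any distortion apply to the point x, -y, -z); pixel columns grow to the right and rows downward; lengths in m; the calibration is good to about 2 mm. A picture is of the moment at which its call begins. There is no depth.
- sign_off(): hands the job in, once; it reports no verdict.
The state is a dict: "time": time; "qpos": joint angles; "dq": joint speeds; "joint_efforts": joint torques, N m; "eef_pos": TCP position; "tcp_rot": TCP orientation; "contact_force": force on the tool from outside, world axes, zero at the start; "wrist_torque": the same for the moment, N m; "opening": opening from 0.0 (shut) to 1.0 (fully open).
Only numpy, scipy, OpenCV 4.12 (cv2) and the standard library are available. Lean on these libraries where they do the work, as an engineer would, in place of code of your own. Each camera call takes 0.05 s, during which the arm holds its last target. There are 200 camera calls.

TASK

Weigh the red-capped sample can: keeping it upright, hang it by its wire handle on the hook of the blue spring scale, and ease it down in the grip so the scale takes the load slowly, without a jerk. When the pointer has settled, let go and leave the can hanging there still; leave everything else on the bench where it stands.

Things in the scene. Friction and masses are not known exactly. Their poses are not given: they have to be found in the camera images.
- red_can: steel sample can, white band, red cap, wire handle; 56 mm diameter, straight side to 88 mm, shoulder 95 mm, cap (24 mm diameter) to 109 mm. Origin: centre of its underside, z up. 0.33 to 0.6 kg, centre of mass about 50 mm up. Handle: fixed arch of 6 mm wire over the cap in the can's y-z plane, legs at y = +-24 mm, peak 178 mm up, open right through along the can's x (alike both ways)
- handle_top (a point): centre of the wire at the peak of the red can's handle, 178 mm above the can's underside
- scale: spring scale on a fixed gallows. Origin on the table straight below the hook; its front is -x, facing the robot's left. Blue head (45 x 75 mm in x, y) above the hook, underside 362 mm high: no reaching the hook from straight above. 26 mm post at x 50, y 170 mm; base x -50..110, y 115..265 mm; arm from post to head 560 mm high. Red pointer on white faces all round
- hook_seat (a point): where the wire (centre) of a hung handle rests in the hook; 276 mm high unloaded, sinks with the hook; axes as the scale's. Hook: 6 mm wire in the scale's x-z plane, open to -x; upturned tip at x -23 mm, reaching 19 mm above this point; back stem at x +16 mm, up to 62 mm above, then bending over the seat. A handle lying across y enters from -x at 24 to 55 mm above, then goes down
- scale_hook (a joint): how far the sprung hook and the red pointer have moved down, m: 0 unloaded, stop at 0.065. Spring 120 N/m with a preload: it settles at (weight in N)/120 minus 0.002 m, 25 to 47 mm for this can, and is damped (6 N s/m)
- blue_can: the same kind of can with a blue cap and no handle, 109 mm high; not to be weighed; origin at the centre of its underside. The red can, this one and the jar stand in a row about 160 mm apart, in any order
- amber_jar: amber glass jar with black lid, 60 mm diameter, 110 mm high; origin at the centre of its underside
- beaker: glass beaker 70 mm diameter, 80 mm high; origin at the centre of its underside
- green_bottle: white bottle with green cap, 60 mm diameter, 170 mm high; origin at the centre of its underside
- spatula: steel spatula with a wooden handle, 150 mm long, lying flat on the table; origin at the middle of its underside

How it is judged:
On the way, in this order (a step that is already met when the one before it is completed fails the run):
1. the red can is lifted clear of the table in the grip (height (world z) of red_can above 0.05 m and contact force between the fingers and red_can above 1 N), for 0.2 s.
2. its handle rests in the hook and the hook is drawn down while the can is still held (horizontal distance between handle_top and hook_seat below 0.012 m and distance between handle_top and hook_seat below 0.016 m and value of joint scale_hook above 0.012 m and contact force between the fingers and red_can above 0.5 N), for 0.2 s.
At the end, for the whole second after the job is handed in: the red can hangs free by its handle in the seat of the scale hook (wire within 12 mm sideways and 16 mm in all of the seat), within 0.2 rad of upright and at rest (under 40 mm/s), the pointer settled (under 10 mm/s) at 18 to 60 mm of travel, the can more than 30 mm above the table (horizontal distance between handle_top and hook_seat below 0.012 m and distance between handle_top and hook_seat below 0.016 m and contact force between red_can and scale above 2 N and value of joint scale_hook between 0.018 and 0.06 m and velocity of joint scale_hook between -0.01 and 0.01 m/s and height (world z) of red_can above 0.03 m and angle between red_can's own z axis and vertical below 0.2 rad and linear speed of red_can below 0.04 m/s); the robot touches nothing.
It fails at once if the hook is jerked: it moves down faster than 0.2 m/s (velocity of joint scale_hook above 0.2 m/s).
It fails at once if the red can is tipped more than 0.5 rad (angle between red_can's own z axis and vertical above 0.5 rad).
It fails at once if something else on the bench is shifted by more than 30 mm (distance of any of blue_can, amber_jar, beaker, green_bottle, spatula from where it was at the start of the episode above 0.03 m).
It also fails if it takes over 59 s, if anything falls off the work surface, if the arm or the gripper's body presses on something with over 40 N, if the wrist force passes 120 N, or if a joint passes its speed limit or range.

## Working session

There is one attempt and no reset: what is moved stays moved. The work goes in short steps, Python scripts to look and compute and a tool call to move; the robot and the scene stay as the last step left them, time stands still between calls to the robot, and variables do not carry over. Pictures are saved under pics/ and viewed, about 8 in all and at most 12, crops included, and the job is handed in when it is done.

Besides the shell and the picture viewer there is one more tool, called after "Call:" in YAML: its name, and indented under it one key for each argument. drive_tool: Moves the arm, as the interface text tells. Its arguments: {"type":"object","properties":{"steps":{"type":"array","items":{"type":"array","items":{"type":"number"}}},"force":{"type":"number"}},"required":["steps"]}

```bash
mkdir -p pics; ls; cat > h.py <<'E'
import numpy as np, cv2
from scipy.spatial.transform import Rotation as R
from plant import readout, read_camera, sign_off, ctrl
def cam(name,fn=None):
    c=read_camera(name)
    if fn: cv2.imwrite('pics/'+fn,c['frame'][:,:,::-1])
    return c
def ray(c,u,v):
    f=c['frame'].shape[0]/2/np.tan(np.radians(c['vertical_fov'])/2)
    p=np.array([(u-c['cx'])/f,(v-c['cy'])/f])
    d=np.array([p[0],-p[1],-1.0])
    return np.array(c['eye']),R.from_quat(c['orientation']).apply(d)
def onplane(c,u,v,z):
    e,d=ray(c,u,v); return e+d*(z-e[2])/d[2]
def proj(c,P):
    f=c['frame'].shape[0]/2/np.tan(np.radians(c['vertical_fov'])/2)
    q=R.from_quat(c['orientation']).inv().apply(np.array(P)-np.array(c['eye']))
    return np.array([c['cx']+f*q[...,0]/-q[...,2],c['cy']-f*q[...,1]/-q[...,2]]).T
E
python3 - <<'E'
from h import *
for n in('scene','top'):
    c=cam(n,n+'0.png'); print({k:v for k,v in c.items() if k!='frame'})
print(readout.get_state(),ctrl.grasp_offset, [a for a in dir(ctrl) if a[0]!='_'])
E
```

```text
pics
{'vertical_fov': 56.501079121232415, 'cx': 276.5557193073409, 'cy': 212.48100956010762, 'eye': array([ 1.24023738, -0.25745178,  0.84421238]), 'orientation': array([0.33908037, 0.2415766 , 0.53104974, 0.73800503])}
{'vertical_fov': 43.82328767952612, 'cx': 275.25062771903674, 'cy': 212.39513180814058, 'eye': array([0.26299936, 0.00152558, 1.32920871]), 'orientation': array([-0.0581589 ,  0.06658508,  0.71270821, -0.69586707])}
{'time': 0.1, 'qpos': array([ 1.10397374e+00,  2.87101643e-01,  1.57800772e+00,  1.29292903e-05,
        1.27861797e+00, -1.50011029e-01]), 'dq': array([ 0.00203431, -0.00197491, -0.00254204,  0.00016118, -0.00190317,
       -0.00057724]), 'joint_efforts': array([ 1.89510007e-03, -4.07296371e+01, -2.93699706e+01, -1.06425293e-04,
        3.36146470e-03, -9.90801254e-07]), 'eef_pos': array([0.20999703, 0.64088502, 0.23008151]), 'tcp_rot': array([ 0.11082541,  0.69848648, -0.11226098,  0.69801994]), 'contact_force': array([-0.51098682,  0.05435193, -0.13431039]), 'wrist_torque': array([ 0.00729694,  0.05839436, -0.02415587]), 'opening': 1.0010953352785021} 0.0187 ['Unreachable', 'grasp_offset']
```

View pics/scene0.png

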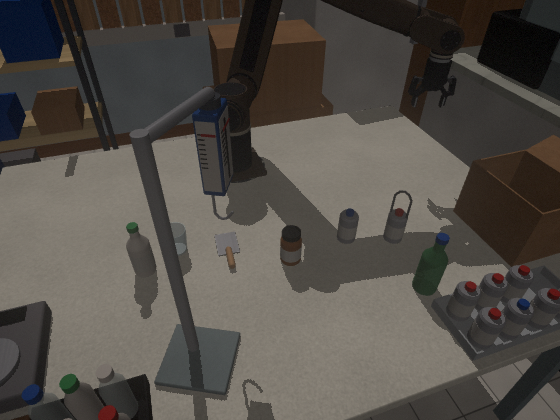

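View pics/top0.png

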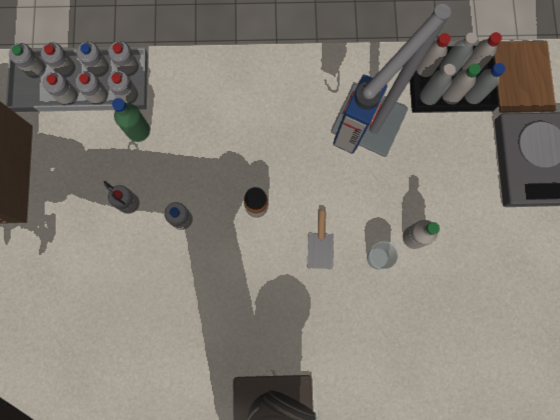

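Scene view: the scale's head is at (215,150), its hook at (220,205), and the red can with its arch at (398,215). Blue can (348,225), jar (291,245). Top view: red can (120,197), scale head (355,120). Next I'll measure and make a close crop of the hook and can.

```bash
python3 - <<'E'
from h import *
s=cam('scene');t=cam('top')
def tri(u1,u2):
    e1,d1=ray(s,*u1);e2,d2=ray(t,*u2)
    A=np.array([d1,-d2]).T; k=np.linalg.lstsq(A,e2-e1,rcond=None)[0]
    a=e1+d1*k[0];b=e2+d2*k[1]; return (a+b)/2,np.linalg.norm(a-b)
def red(c,box):
    x0,y0,x1,y1=box; f=c['frame'][y0:y1,x0:x1].astype(int)
    m=(f[...,0]>1.8*f[...,1])&(f[...,0]>1.8*f[...,2])&(f[...,0]>50)
    v,u=np.nonzero(m); return (u.mean()+x0,v.mean()+y0),m.sum()
a=red(s,(380,190,420,250));b=red(t,(95,175,140,215));print(a,b,tri(a[0],b[0]))
# plane casts
print('cap top', onplane(t,*b[0],.107), onplane(s,*a[0],.104))
def up(c,box,k,fn):
    x0,y0,x1,y1=box; i=cv2.resize(c['frame'][y0:y1,x0:x1,::-1],None,fx=k,fy=k,interpolation=cv2.INTER_CUBIC)
    return np.clip(i.astype(float)*1.8,0,255).astype(np.uint8)
A=up(s,(180,80,250,220),4,0);B=up(s,(375,180,425,250),4,0);C=up(t,(90,170,150,220),4,0);D=up(t,(325,60,425,160),4,0)
im=np.zeros((600,800,3),np.uint8)
im[:560,:280]=A;im[:280,280:480]=B;im[:200,480:720]=C;im[200:600,400:800]=D
cv2.imwrite('pics/crop.png',im)
E
```

```text
((np.float64(399.8421052631579), np.float64(211.89473684210526)), np.int64(19)) ((np.float64(117.59615384615384), np.float64(193.76923076923077)), np.int64(52)) (array([0.53634863, 0.36146116, 0.1014214 ]), np.float64(0.0013537781051850878))
cap top [0.53478957 0.35918363 0.107     ] [0.53884295 0.36007886 0.104     ]
```

View pics/crop.png

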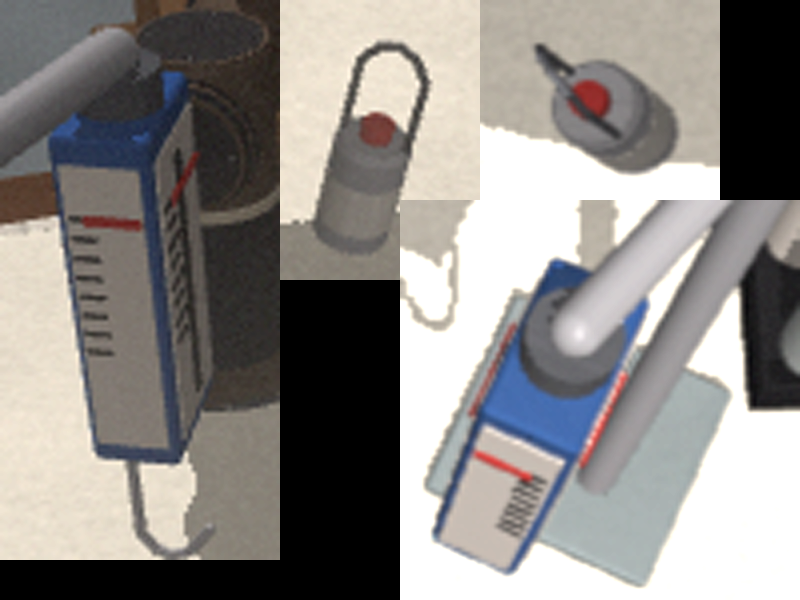

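Call:
drive_tool:
  steps:
    - [-5,0,0,0,1]
    - [-5,0,0,0,1]

```text
time: 0.4
eef_pos: [0.2097, 0.6402, 0.329]
tcp_rot: [0.109, 0.699, -0.114, 0.698]
contact_force: [0.2, 0.9, 0.2]
opening: 1.005
```

Crop: hook bottom is at about scene px (223,218), tip (233,211) and head underside corners (204,194), (225,195), (233,175). The handle arch shows wide open in the scene view, with legs at (393,209) and (409,217). Next I'll turn these into poses.

```bash
python3 - <<'E'
from h import *
s=cam('scene');t=cam('top')
S=lambda X,Y:(180+X/4,80+Y/4)
B=lambda X,Y:(375+(X-280)/4,180+Y/4)
C=lambda X,Y:(90+(X-480)/4,170+Y/4)
D=lambda X,Y:(325+(X-400)/4,60+(Y-200)/4)
np.set_printoptions(precision=4,suppress=True)
print('hookbot',onplane(s,*S(172,553),.271),'tip',onplane(s,*S(211,527),.295))
print('stem',onplane(s,*S(131,470),.338))
for p in((96,457),(181,461),(212,380)):print('head',onplane(s,*S(*p),.362))
for p in((640,585),(728,385),(430,490)):print('base',onplane(t,*D(*p),.015))
for p in((347,118),(408,148)):print('leg',onplane(s,*B(*p),.095))
for p in((356,78),(427,88)):print('legt',onplane(s,*B(*p),.154))
print('peak',onplane(s,*B(390,45),.178))
print('top arch ends',onplane(t,*C(540,48),.154),onplane(t,*C(615,133),.10))
f=t['frame'].astype(int)
for n,(u,v),z in(('blue',(175.5,211),.109),('jar',(256,198),.11),('beaker',(380,254),.08),('bottle',(432,228),.17),('spat',(321,240),0)):print(n,onplane(t,u,v,z))
E
```

```text
hookbot [ 0.5926 -0.1618  0.271 ] tip [ 0.6057 -0.1412  0.295 ]
stem [ 0.5982 -0.1788  0.338 ]
head [ 0.6129 -0.197   0.362 ]
head [ 0.6294 -0.1575  0.362 ]
head [ 0.5667 -0.1263  0.362 ]
base [ 0.6398 -0.3075  0.015 ]
base [ 0.7761 -0.3747  0.015 ]
base [ 0.7075 -0.1731  0.015 ]
leg [0.5132 0.3507 0.095 ]
leg [0.5567 0.3749 0.095 ]
legt [0.5343 0.332  0.154 ]
legt [0.5597 0.3732 0.154 ]
peak [0.5343 0.3536 0.178 ]
top arch ends [0.5527 0.3751 0.154 ] [0.5128 0.3459 0.1   ]
blue [0.4894 0.2206 0.109 ]
jar [0.5164 0.0292 0.11  ]
beaker [ 0.3786 -0.2652  0.08  ]
bottle [ 0.426  -0.3667  0.17  ]
spat [ 0.4255 -0.1329  0.    ]
```

Call:
drive_tool:
  steps:
    - [-5,0,0,0,1]
    - [-5,0,0,0,1]
    - [-5,0,0,0,1]
    - [-5,0,0,0,1]
    - [-5,0,0,0,1]
    - [-5,0,0,0,1]
    - [-5,0,0,0,1]
    - [-5,0,0,0,1]
    - [-5,0,0,0,1]
    - [-5,0,0,0,1]

```text
time: 1.5
eef_pos: [0.204, 0.6167, 0.767]
tcp_rot: [0.111, 0.7, -0.112, 0.697]
contact_force: [1.4, 2.5, -2.7]
opening: 1.002
```

Call:
drive_tool:
  steps:
    - [-5,0,0,0,1]
    - [-5,0,0,0,1]
    - [-5,0,0,0,1]
    - [-5,0,0,0,1]
    - [-5,0,0,0,1]
    - [0,0,0,0,1]

```text
time: 2.1
eef_pos: [0.1619, 0.4962, 0.8756]
tcp_rot: [0.147, 0.691, -0.076, 0.703]
contact_force: [0.5, -1.0, 0.0]
opening: 1.002
```

```bash
cat > kin.py <<'E'
import numpy as np
from scipy.spatial.transform import Rotation as R
from scipy.optimize import least_squares
lo=np.array([-2.77,-.9,.21,-1.53,.24,-2.84]);hi=np.array([2.77,2.22,2.48,4.67,2.81,2.84])
D=[([1.10397374,.287101643,1.57800772,1.29e-5,1.27861797,-.150011029],[.20999703,.64088502,.23008151],[.11082541,.69848648,-.11226098,.69801994]),
([1.05152104,.36442329,.21002193,.03066892,2.46703513,-.17751648],[.16189811,.49618223,.87561284],[.14682507,.69123107,-.07599496,.70346768])]
def rots(q):
    Rz=lambda a:R.from_euler('z',a);Ry=lambda a:R.from_euler('y',a)
    A=Rz(q[0])*Ry(q[1]);B=A*Ry(q[2]);C=B*Rz(q[3])*Ry(q[4])*Rz(q[5]);return A,B,C
T=(rots(D[0][0])[2].inv()*R.from_quat(D[0][2]))
def fk(q,L):
    A,B,C=rots(q);z=np.array([0,0,1.]);x=np.array([1.,0,0])
    p=L[0]*z+A.apply(L[1]*z)+B.apply(L[2]*z+L[4]*x)+C.apply(L[3]*z);return p,C*T
L0=np.array([.3,.42,.58,.3,0.])
def fit(D=D):
    f=lambda L:np.concatenate([fk(d[0],L)[0]-d[1] for d in D]+[.02*(L-L0)*[1,1,1,1,5]])
    return least_squares(f,L0)
if __name__=='__main__':
    np.set_printoptions(precision=4,suppress=True)
    print(T.as_matrix().round(3)); r=fit();print(r.x,r.fun)
    for d in D:print(((fk(d[0],r.x)[1]).inv()*R.from_quat(d[2])).as_rotvec())
E
python3 kin.py
```

```text
[[ 0. -1.  0.]
 [ 0. -0. -1.]
 [ 1.  0.  0.]]
[ 1.8923  0.2397  0.6016  1.8083 -0.0955] [ 0.0904 -0.0448  0.0007  0.0623 -0.0341 -0.0014  0.0318 -0.0036  0.0004
  0.0302 -0.0096]
[ 0.  0. -0.]
[-0. -0.  0.]
```

Call:
drive_tool:
  steps:
    - [5,0,0,8,1]
    - [5,0,0,8,1]
    - [5,0,0,8,1]
    - [5,0,0,8,1]
    - [5,0,0,8,1]
    - [5,0,0,8,1]
    - [5,0,0,8,1]
    - [5,0,0,8,1]

```text
time: 2.9
eef_pos: [0.1765, 0.5369, 0.5052]
tcp_rot: [0.474, 0.562, -0.412, 0.538]
contact_force: [-0.4, 0.5, 0.3]
opening: 1.001
```

```bash
cat >st.py <<'E'
from h import *
s=readout.get_state()
for k in('qpos','eef_pos','tcp_rot'):print(k,[round(float(v),5) for v in s[k]])
M=R.from_quat(s['tcp_rot']).as_matrix();print('x',M[:,0].round(3),'y',M[:,1].round(3),'z',M[:,2].round(3),'F',s['contact_force'].round(1),'t',s['time'],'op',round(s['opening'],3))
E
python3 st.py
```

```text
qpos [1.06558, -0.08193, 1.49145, 0.01822, 1.63936, 0.8519]
eef_pos [0.17645, 0.53686, 0.50522]
tcp_rot [0.47393, 0.56227, -0.41159, 0.53836]
x [ 0.029  0.09  -0.996] y [0.976 0.212 0.047] z [ 0.215 -0.973 -0.082] F [-0.4  0.5  0.3] t 2.9 op 1.001
```

```bash
python3 - <<'E'
s=open('kin.py').read()
s=s.replace("[.14682507,.69123107,-.07599496,.70346768])]","[.14682507,.69123107,-.07599496,.70346768]),\n([1.06558,-.08193,1.49145,.01822,1.63936,.8519],[.17645,.53686,.50522],[.47393,.56227,-.41159,.53836])]")
s=s.replace("p=L[0]*z","p=L[0]*z+A.apply([0,L[5],0])").replace(".3,0.])",".3,0.,.1])").replace("[1,1,1,1,5]","[1,1,1,1,5,1]")
s=s.replace(".02*(L-L0)",".002*(L-L0)")
open('kin.py','w').write(s)
E
python3 kin.py
cat > sim.py <<'E'
from kin import *
np.set_printoptions(precision=3,suppress=True)
L=fit().x
def ik(q,p,Q,w=1.):
    f=lambda x:np.concatenate([fk(x,L)[0]-p,w*(fk(x,L)[1]*Q.inv()).as_rotvec(),1e-4*(x-q)])
    return least_squares(f,np.clip(q,lo+1e-6,hi-1e-6),bounds=(lo,hi)).x
def row(q,d,roll,w=1.):
    p,Q=fk(q,L); return ik(q,p+Q.apply(np.array(d)/100),Q*R.from_euler('x',np.radians(roll)),w)
if __name__=='__main__':
    for sg in(1,-1):
      for w in(.3,1.):
        q=np.array(D[2][0])
        for i in range(70):
            q=row(q,[0,0,0],8.5*sg,w)
            if i%15==9: p,Q=fk(q,L);print(sg,w,i,q,p,Q.as_matrix()[:,0])
E
python3 sim.py
```

```text
[[ 0. -1.  0.]
 [ 0. -0. -1.]
 [ 1.  0.  0.]]
[0.2403 0.443  0.5725 0.2493 0.0206 0.1009] [ 0.     -0.      0.     -0.      0.     -0.      0.      0.      0.
 -0.0001  0.     -0.     -0.0001  0.0002  0.    ]
[ 0.  0. -0.]
[-0. -0.  0.]
[ 0. -0. -0.]
1 0.3 9 [ 1.066 -0.082  1.491  0.018  1.639  2.335] [0.176 0.537 0.505] [ 0.029  0.09  -0.996]
1 0.3 24 [ 0.458 -0.227  1.765  0.521  1.661  2.84 ] [0.311 0.404 0.454] [-0.275  0.417 -0.866]
1 0.3 39 [-0.189 -0.115  2.126  0.743  1.841  2.84 ] [0.366 0.198 0.286] [-0.412  0.742 -0.528]
1 0.3 54 [-0.718  0.34   2.311  0.416  1.841  2.84 ] [0.261 0.034 0.098] [-0.425  0.887 -0.181]
1 0.3 69 [-1.107  0.665  2.367  0.05   1.689  2.84 ] [ 0.131 -0.009  0.02 ] [-0.403  0.915  0.009]
1 1.0 9 [ 1.066 -0.082  1.491  0.018  1.639  2.335] [0.176 0.537 0.505] [ 0.029  0.09  -0.996]
1 1.0 24 [-0.402 -0.483  1.917  0.18   1.793  2.84 ] [ 0.372 -0.001  0.446] [-0.012  0.195 -0.981]
1 1.0 39 [-2.403 -0.9    2.127 -0.151  2.099  2.84 ] [-0.066 -0.153  0.446] [ 0.051  0.222 -0.974]
1 1.0 54 [-2.77  -0.783  1.035 -1.53   2.689  2.84 ] [0.185 0.081 0.885] [
[... 400 characters left out ...]
43 -0.796]
-1 0.3 54 [ 2.107  0.281  1.952 -1.201  1.581 -2.84 ] [-0.144  0.501  0.228] [ 0.919  0.278 -0.279]
-1 0.3 69 [ 2.132  0.89   2.168 -1.53   1.826 -2.84 ] [-0.071  0.376  0.009] [0.851 0.463 0.249]
-1 1.0 9 [ 1.066 -0.082  1.491  0.018  1.639 -0.632] [0.176 0.537 0.505] [ 0.029  0.09  -0.996]
-1 1.0 24 [ 1.079 -0.079  1.488  0.016  1.639 -2.84 ] [0.17  0.54  0.505] [ 0.03   0.089 -0.996]
-1 1.0 39 [ 2.737  0.149  1.523 -0.237  1.584 -2.84 ] [-0.573  0.2    0.359] [ 0.194  0.172 -0.966]
-1 1.0 54 [ 2.77   0.822  2.25  -1.53   0.531 -2.84 ] [-0.32   0.152 -0.246] [ 0.148  0.486 -0.861]
-1 1.0 69 [ 2.77   1.744  2.184 -1.53   0.586 -2.84 ] [ 0.139 -0.015 -0.368] [ 0.765  0.294 -0.572]
```

```bash
cat > goal.py <<'E'
from sim import *
def goalR(yaw,down,flip):
    x=np.array([np.cos(yaw)*np.cos(down),np.sin(yaw)*np.cos(down),-np.sin(down)])
    y=np.array([-np.sin(yaw),np.cos(yaw),0])*flip
    return R.from_matrix(np.array([x,y,np.cross(x,y)]).T)
def sols(p,Q):
    rng=np.random.default_rng(0);out=[]
    for i in range(40):
        q=rng.uniform(lo,hi)
        f=lambda x:np.concatenate([fk(x,L)[0]-p,(fk(x,L)[1]*Q.inv()).as_rotvec()])
        r=least_squares(f,q,bounds=(lo,hi))
        if r.cost<1e-8 and not any(np.abs(r.x-o).max()<.01 for o in out): out.append(r.x)
    return out
if __name__=='__main__':
    for nm,g,yaws in(('can',np.array([.536,.361,.065]),(-54,-90,-30)),('hook',np.array([.591,-.162,.178]),(-116,-95,-140))):
      for yw in yaws:
       for dn in(0,20,40):
        for fl in(1,-1):
          Q=goalR(np.radians(yw),np.radians(dn),fl);p=g+Q.apply([.0187,0,0])
          for s in sols(p,Q): print(nm,yw,dn,fl,s)
E
python3 goal.py
```

```text
can -54 0 1 [ 0.79   0.86   1.621 -1.443  1.67   0.916]
can -54 0 -1 [ 0.79   0.86   1.621 -1.443  1.67  -2.226]
can -54 20 1 [ 0.77   0.713  1.675 -1.229  1.411  0.814]
can -54 20 -1 [ 0.77   0.713  1.675 -1.229  1.411 -2.327]
can -54 40 1 [ 0.709  0.582  1.719 -0.973  1.178  0.637]
can -54 40 -1 [ 0.709  0.582  1.719 -0.973  1.178 -2.504]
can -90 0 1 [ 0.708  1.039  1.269 -1.049  2.073  0.874]
can -90 0 -1 [ 0.708  1.039  1.269 -1.049  2.073 -2.268]
can -90 20 1 [ 0.694  0.898  1.345 -0.844  1.831  0.899]
can -90 20 -1 [ 0.694  0.898  1.345 -0.844  1.831 -2.242]
can -90 40 1 [ 0.654  0.746  1.451 -0.654  1.571  0.872]
can -90 40 -1 [ 0.654  0.746  1.451 -0.654  1.571 -2.269]
can -30 0 1 [0.782 0.74  1.864 4.483 1.436 1.049]
can -30 0 -1 [ 0.782  0.74   1.864  4.483  1.436 -2.093]
can -30 40 1 [ 0.693  0.46   1.909 -1.225  0.869  0.54 ]
can -30 40 -1 [ 0.693  0.46   1.909 -1.225  0.869 -2.602]
hook -116 0 1 [-0.081  0.687  1.633 -1.31   1.841  0.785]
hook -116 0 -1 [-0.081  0.687  1.633 -1.31   1.841 -2.357]
hook -116 20 1 [-0.1    0.555  1.659 -1.082  1.626  0.72 ]
hook -116 20 -1 [-0.1    0.555  1.659 -1.082  1.626 -2.421]
hook -116 40 1 [-0.156  0.428  1.694 -0.833  1.425  0.603]
hook -116 40 -1 [-0.156  0.428  1.694 -0.833  1.425 -2.538]
hook -95 20 1 [-0.077  0.423  1.854 -1.295  1.354  0.678]
hook -95 20 -1 [-0.077  0.423  1.854 -1.295  1.354 -2.463]
hook -95 40 1 [-0.144  0.308  1.854 -0.983  1.165  0.446]
hook -95 40 -1 [-0.144  0.308  1.854 -0.983  1.165 -2.695]
hook -140 0 1 [-0.15   0.812  1.419 -1.075  2.121  0.802]
hook -140 0 -1 [-0.15   0.812  1.419 -1.075  2.121 -2.339]
hook -140 20 1 [-0.164  0.684  1.457 -0.856  1.907  0.828]
hook -140 20 -1 [-0.164  0.684  1.457 -0.856  1.907 -2.314]
hook -140 40 1 [-0.206  0.543  1.53  -0.65   1.677  0.805]
hook -140 40 -1 [-0.206  0.543  1.53  -0.65   1.677 -2.336]
```

Call:
drive_tool:
  steps:
    - [1.7,3.05,2.64,0,1]
    - [1.7,3.05,2.64,0,1]
    - [1.7,3.05,2.64,0,1]
    - [1.7,3.05,2.64,0,1]
    - [1.7,3.05,2.64,0,1]
    - [1.7,3.05,2.64,0,1]
    - [1.7,3.05,2.64,0,1]
    - [1.7,3.05,2.64,0,1]
    - [1.7,3.05,2.64,0,1]
    - [1.7,3.05,2.64,0,1]

```text
time: 3.9
eef_pos: [0.5385, 0.3609, 0.3302]
tcp_rot: [0.472, 0.564, -0.41, 0.539]
contact_force: [0.2, 1.3, -0.4]
opening: 1.0
```

Call:
drive_tool:
  steps:
    - [0,0,0,-8.1,1]
    - [0,0,0,-8.1,1]
    - [0,0,0,-8.1,1]
    - [0,0,0,-8.1,1]
    - [0,0,0,-8.1,1]
    - [0,0,0,-8.1,1]
    - [0,0,0,-8.1,1]
    - [0,0,0,-8.1,1]
    - [0,0,0,-8.1,1]
    - [0,0,0,-8.1,1]

```text
time: 4.9
eef_pos: [0.5372, 0.3618, 0.3308]
tcp_rot: [0.007, 0.695, 0.056, 0.717]
contact_force: [-0.9, 0.7, 0.9]
opening: 0.998
```

Call:
drive_tool:
  steps:
    - [0,0,0,-8.1,1]
    - [0,0,0,-8.1,1]
    - [0,0,0,-8.1,1]
    - [0,0,0,-8.1,1]
    - [0,0,0,0,1]

```text
time: 5.4
eef_pos: [0.5371, 0.3618, 0.3309]
tcp_rot: [-0.191, 0.652, 0.246, 0.691]
contact_force: [-0.1, 0.1, 0.1]
opening: 0.998
```

```bash
python3 st.py; python3 - <<'E'
from h import *
c=cam('wrist','w1.png');print({k:v for k,v in c.items() if k!='frame'});print('expected peak px',proj(c,[.535,.36,.178]),proj(c,[.536,.361,.109]))
E
```

```text
qpos [0.40837, 0.12994, 1.58113, 0.07318, 1.3697, -1.80449]
eef_pos [0.53713, 0.36181, 0.33093]
tcp_rot [-0.19144, 0.65243, 0.24597, 0.69079]
x [ 0.028  0.09  -0.996] y [-0.59   0.806  0.056] z [0.807 0.585 0.075] F [-0.1  0.1  0.1] t 5.4 op 0.998
{'vertical_fov': 71.90280850400438, 'cx': 274.8856418679626, 'cy': 208.1351492720767, 'eye': array([0.48091344, 0.31103835, 0.46819232]), 'orientation': array([-0.05136228, -0.16339847,  0.87665541,  0.44959777])}
expected peak px [266.11198425 180.65440791] [264.73498291 168.35147799]
```

View pics/w1.png

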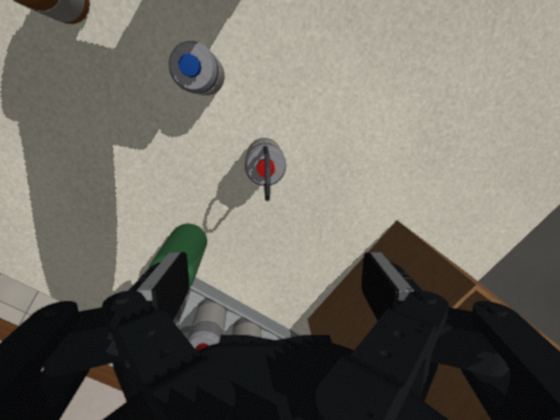

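Wrist view: the handle stands upright in the picture at (266,150)–(267,198), square to the jaws. Its peak is within about 1 mm of the estimate, at 36° yaw. The plan is to pinch the wire from above, turn the can about 62° on the spot so the handle suits the hook, then regrasp from the side.

Call:
drive_tool:
  steps:
    - [3.3,-0.2,-0.3,0,1]
    - [3.3,-0.2,-0.3,0,1]
    - [3.3,-0.2,-0.3,0,1]
    - [3.3,-0.2,-0.3,0,1]
    - [3.2,-0.2,-0.3,0,1]
    - [0,0,0,0,0]
    - [0,0,0,0,0]
    - [0,0,0,0,0]
    - [0,0,0,0,0]
    - [0,0,0,0,0]
  force: 60

```text
time: 6.45
eef_pos: [0.5366, 0.3602, 0.1699]
tcp_rot: [-0.191, 0.65, 0.246, 0.693]
contact_force: [-0.0, -1.0, -1.3]
opening: 0.143
```

Call:
drive_tool:
  steps:
    - [0,0,0,0,0]
    - [0,0,0,0,0]
    - [-0.5,0,0,0,0]
    - [-0.5,0,0,0,0]
    - [0,0,0,0,0]

```text
time: 6.95
eef_pos: [0.5348, 0.3584, 0.1768]
tcp_rot: [-0.192, 0.652, 0.246, 0.691]
contact_force: [0.1, -0.3, -5.0]
opening: 0.036
```

```bash
python3 st.py
```

```text
qpos [0.40487, 0.22895, 1.75111, 0.08033, 1.10164, -1.82988]
eef_pos [0.53484, 0.35839, 0.17683]
tcp_rot [-0.19158, 0.65237, 0.24592, 0.69082]
x [ 0.028  0.09  -0.996] y [-0.59   0.806  0.056] z [0.807 0.586 0.075] F [ 0.1 -0.3 -5. ] t 6.95 op 0.036
```

Call:
drive_tool:
  steps:
    - [0,0,0,7.8,0]
    - [0,0,0,7.8,0]
    - [0,0,0,7.8,0]
    - [0,0,0,7.8,0]
    - [0,0,0,7.8,0]
    - [0,0,0,7.8,0]
    - [0,0,0,7.8,0]
    - [0,0,0,7.8,0]
    - [0.5,0,0,0,0]
    - [0.5,0,0,0,0]

```text
time: 7.95
eef_pos: [0.5375, 0.3609, 0.1707]
tcp_rot: [0.195, 0.684, -0.125, 0.692]
contact_force: [-1.0, 0.6, 15.6]
opening: 0.034
```

Call:
drive_tool:
  steps:
    - [0.2,0,0,0,0]
    - [0.1,0,0,0,0]
    - [0,0,0,0,0]

```text
time: 8.25
eef_pos: [0.5389, 0.362, 0.1708]
tcp_rot: [0.196, 0.682, -0.123, 0.693]
contact_force: [-1.3, 0.8, 10.7]
opening: 0.038
```

```bash
python3 st.py; python3 - <<'E'
from h import *
c=cam('wrist'); d=cam('scene')
i=cv2.resize(d['frame'][170:270,320:460,::-1],None,fx=4,fy=4)
im=np.zeros((420,1120,3),np.uint8); im[:,:560]=c['frame'][:,:,::-1]; im[:400,560:]=i
cv2.imwrite('pics/w2.png',cv2.resize(im,(800,300)))
E
```

```text
qpos [0.40684, 0.23996, 1.75005, 0.08316, 1.07912, -0.74435]
eef_pos [0.53894, 0.36197, 0.17081]
tcp_rot [0.19602, 0.68224, -0.12335, 0.69347]
x [ 0.039  0.096 -0.995] y [0.439 0.893 0.104] z [ 0.898 -0.44  -0.008] F [-1.3  0.8 10.7] t 8.25 op 0.038
```

View pics/w2.png

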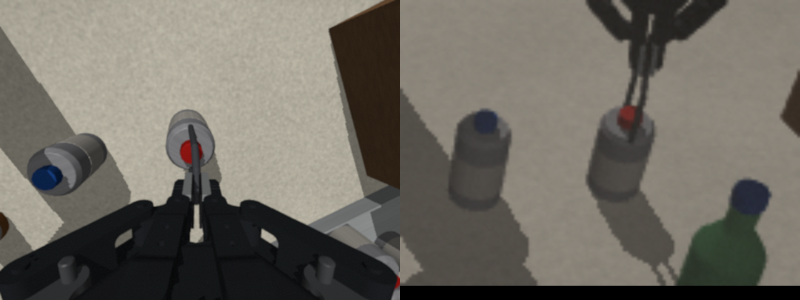

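Wrist view: the handle is still held in the jaws. The can stands upright, now with the handle edge-on to the scene camera. Next I'll release, retreat upward and wind the roll to its limit.

Call:
drive_tool:
  steps:
    - [0,0,0,0,0.5]
    - [0,0,0,0,0.7]
    - [0,0,0,0,0.8]
    - [0,0,0,0,0.8]
    - [-4,0,0,0,1]
    - [-5,0,0,0,1]
    - [-5,0,0,0,1]
    - [-5,0,0,0,1]
    - [-5,0,0,0,1]
    - [-5,0,0,0,1]

```text
time: 9.35
eef_pos: [0.5268, 0.3333, 0.455]
tcp_rot: [0.194, 0.685, -0.127, 0.691]
contact_force: [0.8, 0.2, -0.3]
opening: 1.0
```

Call:
drive_tool:
  steps:
    - [0,0,0,-8.5,1]
    - [0,0,0,-8.5,1]
    - [0,0,0,-8.5,1]
    - [0,0,0,-8.5,1]
    - [0,0,0,-8.5,1]
    - [0,0,0,-8.5,1]
    - [0,0,0,-8.5,1]
    - [0,0,0,-8.5,1]
    - [0,0,0,-8.5,1]
    - [0,0,0,-8.5,1]

```text
time: 10.35
eef_pos: [0.5273, 0.3336, 0.4527]
tcp_rot: [-0.325, 0.59, 0.371, 0.639]
contact_force: [0.5, -0.6, 0.7]
opening: 1.002
```

Call:
drive_tool:
  steps:
    - [0,0,0,-8.5,1]
    - [0,0,0,-8.5,1]
    - [0,0,0,-8.5,1]
    - [0,0,0,-8.5,1]
    - [0,0,0,-8.5,1]

```text
time: 10.85
eef_pos: [0.5146, 0.3621, 0.4538]
tcp_rot: [-0.526, 0.438, 0.537, 0.493]
contact_force: [0.3, 0.8, -1.0]
opening: 0.996
```

```bash
python3 st.py
```

```text
qpos [0.43366, 0.06923, 1.43045, 0.04591, 1.57768, -2.83944]
eef_pos [0.51463, 0.3621, 0.45384]
tcp_rot [-0.52615, 0.4379, 0.5374, 0.49255]
x [ 0.039  0.069 -0.997] y [-0.99  -0.131 -0.048] z [-0.134  0.989  0.063] F [ 0.3  0.8 -1. ] t 10.85 op 0.996
```

Call:
drive_tool:
  steps:
    - [0,0,0,-8.5,1]
    - [0,0,0,-8.5,1]
    - [0,0,0,-8.5,1]
    - [0,0,0,-8.5,1]

```text
time: 11.25
eef_pos: [0.4154, 0.4971, 0.4488]
tcp_rot: [0.631, -0.361, -0.563, -0.393]
contact_force: [0.7, 0.2, 0.1]
opening: 1.001
```

```bash
python3 st.py
```

```text
qpos [0.74959, 0.11968, 1.38618, -0.0806, 1.56648, -2.83894]
eef_pos [0.41538, 0.49707, 0.44883]
tcp_rot [0.63086, -0.36062, -0.56327, -0.3933]
x [ 0.105 -0.012 -0.994] y [-0.898 -0.431 -0.09 ] z [-0.427  0.902 -0.056] F [0.7 0.2 0.1] t 11.25 op 1.001
```

The out-of-reach roll does tilt the tool sideways. I'll match its weighting in my model and pick the shifts that help most.

```bash
cat > plan.py <<'E'
from sim import *
if __name__=='__main__':
    q0=np.array([.43366,.06923,1.43045,.04591,1.57768,-2.83944])
    for w in(.3,.5,.7,1.):
        q=q0
        for i in range(4):q=row(q,[0,0,0],-8.5,w)
        print(w,q)
    q0=np.array([.74959,.11968,1.38618,-.0806,1.56648,-2.83894])
    for w in(.5,1.):
      for d in([0,0,0],[0,0,-4],[0,0,-5],[0,-4,-3],[0,4,-3],[3,0,-4],[-3,0,-4]):
        q=q0
        for i in range(10):q=row(q,d,-8.5,w)
        p,Q=fk(q,L);print(w,d,q,p,Q.as_matrix()[:,0])
E
python3 plan.py
```

```text
0.3 [ 0.605  0.096  1.414 -0.138  1.561 -2.84 ]
0.5 [ 0.701  0.112  1.398 -0.104  1.564 -2.84 ]
0.7 [ 0.784  0.124  1.383 -0.075  1.567 -2.84 ]
1.0 [ 0.869  0.134  1.367 -0.047  1.572 -2.84 ]
0.5 [0, 0, 0] [ 1.354  0.195  1.519 -0.453  1.486 -2.84 ] [0.145 0.622 0.349] [ 0.417 -0.137 -0.899]
0.5 [0, 0, -4] [ 1.095 -0.086  1.769 -0.626  1.495 -2.84 ] [0.28  0.446 0.395] [ 0.512 -0.281 -0.811]
0.5 [0, 0, -5] [ 1.033 -0.145  1.808 -0.67   1.507 -2.84 ] [0.303 0.404 0.41 ] [ 0.528 -0.325 -0.785]
0.5 [0, -4, -3] [ 0.918  0.535  1.023 -0.587  1.429 -2.84 ] [0.536 0.643 0.403] [ 0.528 -0.212 -0.823]
0.5 [0, 4, -3] [ 1.676 -0.769  2.169 -0.429  1.946 -2.84 ] [-0.026  0.204  0.412] [ 0.408 -0.175 -0.896]
0.5 [3, 0, -4] [ 0.74   0.21   2.014 -0.996  0.886 -2.84 ] [0.481 0.356 0.13 ] [ 0.62  -0.315 -0.718]
0.5 [-3, 0, -4] [ 1.242 -0.082  1.213 -0.388  1.996 -2.84 ] [0.143 0.466 0.673] [ 0.322 -0.124 -0.939]
1.0 [0, 0, 0] [ 1.779  0.239  1.505 -0.257  1.498 -2.84 ] [-0.17   0.62   0.312] [ 0.268 -0.04  -0.963]
1.0 [0, 0, -4] [ 1.687 -0.038  1.785 -0.318  1.516 -2.84 ] [-0.083  0.509  0.327] [ 0.323 -0.075 -0.943]
1.0 [0, 0, -5] [ 1.67  -0.102  1.836 -0.332  1.535 -2.84 ] [-0.068  0.483  0.334] [ 0.335 -0.085 -0.938]
1.0 [0, -4, -3] [ 1.488  0.57   1.166 -0.361  1.449 -2.84 ] [0.052 0.791 0.266] [ 0.346 -0.061 -0.936]
1.0 [0, 4, -3] [ 2.014 -0.766  2.153 -0.202  1.898 -2.84 ] [-0.144  0.178  0.402] [ 0.234 -0.051 -0.971]
1.0 [3, 0, -4] [ 1.316  0.356  2.077 -0.649  0.799 -2.84 ] [ 0.137  0.498 -0.017] [ 0.424 -0.09  -0.901]
1.0 [-3, 0, -4] [ 1.801 -0.026  1.21  -0.202  2.04  -2.84 ] [-0.17   0.478  0.636] [ 0.194 -0.046 -0.98 ]
```

```bash
cat > beam.py <<'E'
from sim import *
import itertools,sys
from multiprocessing import Pool
def run(a):
    q,d,n,rl=a
    for i in range(n):q=row(q,d,rl,.6)
    return q
def goal(yaw,dn):
    y,d=np.radians([yaw,dn]);return np.array([np.cos(y)*np.cos(d),np.sin(y)*np.cos(d),-np.sin(d)])
def beam(q0,depth,n,g,rolls=(-8.5,)):
    c=[np.array(d,float) for d in itertools.product((-4,0,4),repeat=3)]
    c=[d*min(1,4.9/max(np.linalg.norm(d),1e-9)) for d in c]
    B=[(9,q0,[])]
    with Pool() as P:
      for k in range(depth):
        J=[(b,d,r) for b in B for d in c for r in rolls]
        Q=P.map(run,[(b[1],d,n,r) for b,d,r in J]);N=[]
        for (b,d,r),q in zip(J,Q):
            p,M=fk(q,L);x=M.as_matrix()[:,0];ang=np.arccos(np.clip(x@g,-1,1))
            if p[2]<.28 or p[1]<.1 or p[1]>.6 or p[0]<.15 or p[2]>.6:continue
            N.append((ang,q,b[2]+[(d.round(1).tolist(),r)]))
        B=sorted(N,key=lambda z:z[0])[:4]
        for b in B[:2]:
            p,M=fk(b[1],L);print(k,b[0].round(3),b[1],p,M.as_matrix()[:,0],b[2])
    return B
if __name__=='__main__':
    beam(np.array([.74959,.11968,1.38618,-.0806,1.56648,-2.83894]),5,8,goal(-95,10))
E
nproc; time python3 beam.py
```

```text
4
0 1.258 [ 1.148 -0.048  1.71  -0.455  1.498 -2.84 ] [0.231 0.493 0.386] [ 0.396 -0.189 -0.899] [([0.0, 0.0, -4.0], -8.5)]
real	0m4.654s
user	0m14.368s
sys	0m0.177s
```

```bash
sed -i '/^if __name__/,$d' beam.py; sed -i 's/p\[2\]<.28 or p\[1\]<.1 or p\[1\]>.6 or p\[0\]<.15 or p\[2\]>.6/p[2]<.25 or p[1]<0 or p[1]>.65 or p[0]<.05 or p[2]>.65/' beam.py
cat > b1.py <<'E'
from beam import *
q=np.array([.74959,.11968,1.38618,-.0806,1.56648,-2.83894])
p,Q=fk(q,L);Q2=Q*R.from_euler('x',np.radians(56))
q=ik(q,p,Q2,.6); q=ik(q,np.array([.5,.05,.45]),Q2,.6);print(q,fk(q,L)[0],(fk(q,L)[1]*Q2.inv()).magnitude())
print('tool shift',Q2.inv().apply(np.array([.5,.05,.45])-p)*100)
while q[5]>-2.83:q=row(q,[0,0,0],-8.5,.6)
print(q,fk(q,L)[0])
beam(q,5,8,goal(-95,10))
E
time python3 b1.py
```

```text
[-0.102 -0.242  1.729 -0.001  1.549 -2.711] [0.5  0.05 0.45] 3.9971762942116034e-08
tool shift [  1.309 -29.943 -34.235]
[-0.089 -0.24   1.727 -0.006  1.548 -2.84 ] [0.5   0.055 0.45 ]
0 1.038 [ 0.294  0.177  1.419 -0.423  1.481 -2.84 ] [0.638 0.192 0.414] [ 0.182 -0.372 -0.91 ] [([0.0, -3.5, -3.5], -8.5)]
0 1.074 [ 0.502 -0.336  1.894 -0.39   1.592 -2.84 ] [0.369 0.21  0.414] [ 0.174 -0.337 -0.925] [([0.0, 0.0, -4.0], -8.5)]
1 0.768 [ 0.557  0.069  1.843 -0.866  1.372 -2.84 ] [0.517 0.222 0.305] [ 0.371 -0.648 -0.665] [([0.0, -3.5, -3.5], -8.5), ([0.0, 0.0, -4.0], -8.5)]
1 0.795 [ 0.474  0.433  1.412 -0.904  1.311 -2.84 ] [0.71  0.265 0.307] [ 0.423 -0.637 -0.645] [([0.0, -3.5, -3.5], -8.5), ([0.0, -3.5, -3.5], -8.5)]
2 0.683 [ 1.349 -0.026  2.041 -0.741  1.949 -2.84 ] [0.129 0.319 0.304] [ 0.474 -0.751 -0.46 ] [([0.0, -3.5, -3.5], -8.5), ([0.0, 0.0, -4.0], -8.5), ([-2.8, 2.8, -2.8], -8.5)]
2 0.718 [ 1.15   0.246  1.79  -0.918  1.79  -2.84 ] [0.287 0.415 0.287] [ 0.52  -0.737 -0.432] [([0.0, -3.5, -3.5], -8.5), ([0.0, 0.0, -4.0], -8.5), ([-3.5, 0.0, -3.5], -8.5)]
real	0m22.984s
user	1m22.806s
sys	0m0.154s
```

Call:
drive_tool:
  steps:
    - [0,0,0,8,1]
    - [0,0,0,8,1]
    - [0,0,0,8,1]
    - [0,0,0,8,1]
    - [0,0,0,8,1]
    - [0,0,0,8,1]
    - [0,0,0,8,1]
    - [0,0,0,0,1]

```text
time: 12.05
eef_pos: [0.4162, 0.4958, 0.4488]
tcp_rot: [-0.371, 0.584, 0.328, 0.644]
contact_force: [0.3, 0.1, 0.4]
opening: 0.998
```

Call:
drive_tool:
  steps:
    - [0.1,-3,-3.4,0,1]
    - [0.1,-3,-3.4,0,1]
    - [0.1,-3,-3.4,0,1]
    - [0.1,-3,-3.4,0,1]
    - [0.1,-3,-3.4,0,1]
    - [0.1,-3,-3.4,0,1]
    - [0.1,-3,-3.4,0,1]
    - [0.1,-3,-3.4,0,1]
    - [0.1,-3,-3.4,0,1]
    - [0.1,-3,-3.4,0,1]

```text
time: 13.05
eef_pos: [0.5006, 0.0485, 0.4532]
tcp_rot: [-0.372, 0.583, 0.329, 0.643]
contact_force: [1.7, 1.2, -0.4]
opening: 1.002
```

Call:
drive_tool:
  steps:
    - [0,0,0,-8.5,1]
    - [0,-3.4,-3.4,-8.5,1]
    - [0,-3.4,-3.4,-8.5,1]
    - [0,-3.4,-3.4,-8.5,1]
    - [0,-3.4,-3.4,-8.5,1]
    - [0,-3.4,-3.4,-8.5,1]
    - [0,-3.4,-3.4,-8.5,1]
    - [0,-3.4,-3.4,-8.5,1]
    - [0,-3.4,-3.4,-8.5,1]

```text
time: 13.95
eef_pos: [0.636, 0.1982, 0.4194]
tcp_rot: [0.626, -0.532, -0.359, -0.443]
contact_force: [0.4, 0.7, 0.5]
opening: 1.001
```

```bash
python3 st.py
```

```text
qpos [0.29429, 0.17507, 1.40788, -0.3954, 1.49209, -2.8394]
eef_pos [0.63604, 0.19818, 0.4194]
tcp_rot [0.62593, -0.53204, -0.35913, -0.44291]
x [ 0.176 -0.348 -0.921] y [-0.984 -0.042 -0.172] z [ 0.022  0.937 -0.35 ] F [0.4 0.7 0.5] t 13.95 op 1.001
```

```bash
cat > b2.py <<'E'
from goal import *
from beam import beam,goal
for yw in(-55,-65,-75,-85):
  for dn in(15,30):
    Q=goalR(np.radians(yw),np.radians(dn),-1)
    print(yw,dn,[len(sols(g+Q.apply([.0187,0,0]),Q)) for g in(np.array([.536,.361,.05]),np.array([.591,-.162,.20]),np.array([.591,-.162,.08]))])
q=np.array([.29429,.17507,1.40788,-.3954,1.49209,-2.8394])
print('direct');beam(q,4,6,goal(-95,10))
p,Q=fk(q,L)
for tgt in([.45,.0,.45],[.4,-.1,.45]):
    Q2=Q*R.from_euler('x',np.radians(45));q2=ik(q,p,Q2,.6);q2=ik(q2,np.array(tgt),Q2,.6)
    print(tgt,q2,fk(q2,L)[0],Q2.inv().apply(np.array(tgt)-p)*100)
    while q2[5]>-2.83:q2=row(q2,[0,0,0],-8.5,.6)
    beam(q2,3,6,goal(-95,10))
E
time python3 b2.py
```

```text
-55 15 [1, 1, 1]
-55 30 [1, 0, 1]
-65 15 [1, 1, 1]
-65 30 [1, 1, 1]
-75 15 [1, 1, 1]
-75 30 [1, 1, 1]
-85 15 [1, 1, 0]
-85 30 [1, 1, 1]
direct
0 0.846 [ 0.511  0.056  1.744 -0.716  1.404 -2.84 ] [0.532 0.229 0.342] [ 0.31  -0.568 -0.762] [([0.0, 0.0, -4.0], -8.5)]
0 0.857 [ 0.451  0.373  1.376 -0.733  1.376 -2.84 ] [0.69  0.264 0.344] [ 0.341 -0.564 -0.752] [([0.0, -3.5, -3.5], -8.5)]
1 0.751 [ 1.109 -0.143  1.954 -0.75   1.833 -2.84 ] [0.228 0.315 0.367] [ 0.402 -0.67  -0.624] [([0.0, 0.0, -4.0], -8.5), ([-2.8, 2.8, -2.8], -8.5)]
1 0.756 [ 1.009 -0.074  2.086 -0.775  1.619 -2.84 ] [0.269 0.29  0.263] [ 0.406 -0.667 -0.625] [([0.0, 3.5, -3.5], -8.5), ([0.0, 0.0, -4.0], -8.5)]
2 0.711 [ 1.419  0.013  1.991 -0.622  1.933 -2.84 ] [0.089 0.348 0.289] [ 0.442 -0.715 -0.541] [([0.0, 0.0, -4.0], -8.5), ([-2.8, 2.8, -2.8], -8.5), ([0.0, 0.0, -4.0], -8.5)]
2 0.717 [ 1.449 -0.17   2.082 -0.661  2.031 -2.84 ] [0.072 0.288 0.337] [ 0.467 -0.717 -0.517] [([0.0, 0.0, -4.0], -8.5), ([-3.5, 0.0, -3.5], -8.5), ([0.0, 3.5, -3.5], -8.5)]
[0.45, 0.0, 0.45] [-0.035 -0.392  1.875 -0.351  1.464 -2.398] [0.
[... 1273 characters left out ...]
0.0], -8.5)]
1 0.598 [ 0.307  0.047  1.852 -0.962  1.36  -2.84 ] [0.564 0.075 0.33 ] [ 0.259 -0.759 -0.597] [([0.0, -4.0, 0.0], -8.5), ([0.0, 0.0, -4.0], -8.5)]
1 0.608 [ 0.481  0.031  1.785 -0.829  1.589 -2.84 ] [0.498 0.167 0.362] [ 0.181 -0.737 -0.651] [([0.0, 0.0, -4.0], -8.5), ([0.0, -3.5, -3.5], -8.5)]
2 0.474 [ 1.043 -0.288  2.363 -0.76   1.88  -2.84 ] [0.163 0.155 0.256] [ 0.264 -0.849 -0.458] [([0.0, -4.0, 0.0], -8.5), ([0.0, 3.5, -3.5], -8.5), ([0.0, 3.5, -3.5], -8.5)]
2 0.479 [ 0.908 -0.18   2.193 -0.806  1.829 -2.84 ] [0.242 0.192 0.289] [ 0.231 -0.837 -0.496] [([0.0, 0.0, -4.0], -8.5), ([0.0, -3.5, -3.5], -8.5), ([0.0, 3.5, -3.5], -8.5)]
real	2m2.861s
user	3m56.221s
sys	0m0.311s
```

Call:
drive_tool:
  steps:
    - [0,0,0,7.5,1]
    - [0,0,0,7.5,1]
    - [0,0,0,7.5,1]
    - [0,0,0,7.5,1]
    - [0,0,0,7.5,1]
    - [0,0,0,7.5,1]

```text
time: 14.55
eef_pos: [0.6353, 0.1973, 0.4194]
tcp_rot: [-0.407, 0.63, 0.128, 0.649]
contact_force: [-0.0, 0.3, 0.5]
opening: 1.002
```

Call:
drive_tool:
  steps:
    - [0.1,-0.2,-4.5,0,1]
    - [0.1,-0.2,-4.5,0,1]
    - [0.1,-0.2,-4.5,0,1]
    - [0.1,-0.2,-4.5,0,1]
    - [0.1,-0.2,-4.5,0,1]
    - [0.1,-0.2,-4.5,0,1]
    - [0,0,0,-8.5,1]
    - [0,0,0,-8.5,1]
    - [0,0,0,-8.5,1]

```text
time: 15.45
eef_pos: [0.4515, 0.0009, 0.4524]
tcp_rot: [-0.54, 0.586, 0.263, 0.544]
contact_force: [0.7, 0.5, 0.2]
opening: 0.999
```

Call:
drive_tool:
  steps:
    - [0,-3.4,-3.4,-8.5,1]
    - [0,-3.4,-3.4,-8.5,1]
    - [0,-3.4,-3.4,-8.5,1]
    - [0,-3.4,-3.4,-8.5,1]
    - [0,-3.4,-3.4,-8.5,1]
    - [0,-3.4,-3.4,-8.5,1]

```text
time: 16.05
eef_pos: [0.5782, 0.1074, 0.4217]
tcp_rot: [0.691, -0.565, -0.272, -0.359]
contact_force: [0.8, -1.3, -0.1]
opening: 0.998
```

Call:
drive_tool:
  steps:
    - [0,0,-4,-8.5,1]
    - [0,0,-4,-8.5,1]
    - [0,0,-4,-8.5,1]
    - [0,0,-4,-8.5,1]
    - [0,0,-4,-8.5,1]
    - [0,0,-4,-8.5,1]

```text
time: 16.65
eef_pos: [0.5132, 0.1448, 0.3301]
tcp_rot: [0.793, -0.529, -0.256, -0.159]
contact_force: [0.3, 0.2, -0.4]
opening: 0.999
```

```bash
python3 st.py
```

```text
qpos [0.46827, 0.01543, 1.89447, -0.96555, 1.44198, -2.83943]
eef_pos [0.51318, 0.14479, 0.33007]
tcp_rot [0.79308, -0.5292, -0.2561, -0.15932]
x [ 0.309 -0.758 -0.575] y [-0.921 -0.389  0.018] z [-0.238  0.524 -0.818] F [ 0.3  0.2 -0.4] t 16.65 op 0.999
```

Call:
drive_tool:
  steps:
    - [-2.8,2.8,-2.8,-8.5,1]
    - [-2.8,2.8,-2.8,-8.5,1]
    - [-2.8,2.8,-2.8,-8.5,1]
    - [-2.8,2.8,-2.8,-8.5,1]
    - [-2.8,2.8,-2.8,-8.5,1]
    - [-2.8,2.8,-2.8,-8.5,1]

```text
time: 17.25
eef_pos: [0.2417, 0.2722, 0.3059]
tcp_rot: [0.821, -0.487, -0.293, 0.053]
contact_force: [0.3, 0.7, -0.4]
opening: 1.0
```

```bash
python3 st.py; cat > b3.py <<'E'
from goal import *
from plant import readout
s=readout.get_state();Q=R.from_quat(s['tcp_rot']);M=Q.as_matrix();x=M[:,0]
print('yaw,dn',np.degrees(np.arctan2(x[1],x[0])),np.degrees(-np.arcsin(x[2])))
for rt in np.arange(-180,181,5):
    pass
h=np.array([-x[1],x[0],0]);h/=np.linalg.norm(h)
roll=np.degrees(np.arctan2(h@M[:,2],h@M[:,1]))
for r in(roll,roll-180,roll+180):
    Q2=Q*R.from_euler('x',np.radians(r))
    print('roll',r,'y',Q2.as_matrix()[:,1])
    for g in([.536,.361,.055],[.536,.361,.25],[.591,-.162,.21],[.591,-.162,.08],[.60,.2,.2]):
        print(g,sols(np.array(g)+Q2.apply([.0187,0,0]),Q2))
print('sim back',fk(s['qpos'],L)[0]-s['eef_pos'])
E
python3 b3.py
```

```text
qpos [1.05874, -0.02713, 2.05284, -0.84954, 1.88211, -2.83941]
eef_pos [0.24171, 0.27224, 0.30587]
tcp_rot [0.82083, -0.48737, -0.29317, 0.05253]
x [ 0.353 -0.831 -0.43 ] y [-0.769 -0.519  0.372] z [-0.532  0.2   -0.823] F [ 0.3  0.7 -0.4] t 17.25 op 1.0
yaw,dn -66.97956754816614 25.4722008899585
roll -155.66561541200903 y [0.92  0.391 0.   ]
[0.536, 0.361, 0.055] [array([ 0.741,  0.761,  1.565, -1.023,  1.495,  0.811])]
[0.536, 0.361, 0.25] [array([ 0.741,  0.493,  1.556, -1.022,  1.64 ,  0.575])]
[0.591, -0.162, 0.21] [array([-0.141,  0.142,  2.094, -1.506,  0.886,  0.517])]
[0.591, -0.162, 0.08] [array([-0.141,  0.399,  2.097,  4.567,  0.897,  0.85 ])]
[0.6, 0.2, 0.2] [array([ 0.491,  0.428,  1.751, -1.153,  1.39 ,  0.59 ])]
roll -335.66561541200906 y [-0.92  -0.391  0.   ]
[0.536, 0.361, 0.055] [array([ 0.741,  0.761,  1.565, -1.023,  1.495, -2.331])]
[0.536, 0.361, 0.25] [array([ 0.741,  0.493,  1.556, -1.022,  1.64 , -2.567])]
[0.591, -0.162, 0.21] [array([-0.141,  0.142,  2.094, -1.506,  0.886, -2.625])]
[0.591, -0.162, 0.08] [array([-0.141,  0.399,  2.097,  4.567,  0.897, -2.292])]
[0.6, 0.2, 0.2] [array([ 0.491,  0.428,  1.751, -1.153,  1.39 , -2.551])]
roll 24.334384587990968 y [-0.92  -0.391  0.   ]
[0.536, 0.361, 0.055] [array([ 0.741,  0.761,  1.565, -1.023,  1.495, -2.331])]
[0.536, 0.361, 0.25] [array([ 0.741,  0.493,  1.556, -1.022,  1.64 , -2.567])]
[0.591, -0.162, 0.21] [array([-0.141,  0.142,  2.094, -1.506,  0.886, -2.625])]
[0.591, -0.162, 0.08] [array([-0.141,  0.399,  2.097,  4.567,  0.897, -2.292])]
[0.6, 0.2, 0.2] [array([ 0.491,  0.428,  1.751, -1.153,  1.39 , -2.551])]
sim back [ 0. -0.  0.]
```

```bash
cat > b4.py <<'E'
from goal import *
from beam import beam,goal
from plant import readout
s=readout.get_state();q=np.array(s['qpos']);p,Q=fk(q,L)
for tgt in([.45,.05,.35],[.5,.0,.35],[.55,.1,.3]):
    for r in(30,45):
        Q2=Q*R.from_euler('x',np.radians(r));q2=ik(q,p,Q2,.6);q2=ik(q2,np.array(tgt),Q2,.6)
        if (fk(q2,L)[1]*Q2.inv()).magnitude()<.01:break
    print(tgt,r,q2,fk(q2,L)[0],(fk(q2,L)[1]*Q2.inv()).magnitude(),Q2.inv().apply(np.array(tgt)-p)*100)
    n=0
    while q2[5]>-2.83:q2=row(q2,[0,0,0],-8.5,.6);n+=1
    print(n);beam(q2,2,6,goal(-88,12))
E
time python3 b4.py
```

```text
[0.45, 0.05, 0.35] 30 [ 0.389 -0.224  2.144 -1.154  1.412 -2.731] [0.45 0.05 0.35] 2.515217515507952e-08 [ 23.919 -12.035 -15.165]
1
0 0.335 [ 1.066 -0.023  2.185 -0.934  1.952 -2.84 ] [0.22  0.221 0.284] [ 0.355 -0.9   -0.251] [([-2.8, 2.8, -2.8], -8.5)]
0 0.353 [ 1.273 -0.052  2.208 -0.731  2.029 -2.84 ] [0.122 0.233 0.272] [ 0.355 -0.881 -0.313] [([-3.5, 3.5, 0.0], -8.5)]
1 0.278 [ 1.437  0.308  1.899 -0.565  2.213 -2.84 ] [0.054 0.358 0.259] [ 0.307 -0.933 -0.188] [([-3.5, 0.0, -3.5], -8.5), ([-2.8, 2.8, -2.8], -8.5)]
[0.5, 0.0, 0.35] 30 [ 0.245 -0.18   2.107 -1.193  1.285 -2.777] [0.5  0.   0.35] 3.0464264493496164e-08 [ 29.839 -14.947 -17.71 ]
1
0 0.395 [ 0.738  0.219  2.034 -1.244  1.69  -2.84 ] [0.426 0.207 0.253] [ 0.415 -0.893 -0.173] [([-3.5, 0.0, -3.5], -8.5)]
[0.55, 0.1, 0.3] 30 [ 0.404  0.096  1.938 -1.167  1.379 -2.619] [0.55 0.1  0.3 ] 1.5721907310736006e-08 [ 25.445 -22.664  -9.276]
2
real	0m16.381s
user	0m46.756s
sys	0m0.445s
```

Call:
drive_tool:
  steps:
    - [0,0,0,7.5,1]
    - [0,0,0,7.5,1]
    - [0,0,0,7.5,1]
    - [0,0,0,7.5,1]

```text
time: 17.65
eef_pos: [0.2435, 0.2722, 0.3062]
tcp_rot: [0.806, -0.547, -0.156, -0.164]
contact_force: [-0.3, 0.6, -0.0]
opening: 1.0
```

Call:
drive_tool:
  steps:
    - [3.4,-1.7,-2.2,0,1]
    - [3.4,-1.7,-2.2,0,1]
    - [3.4,-1.7,-2.2,0,1]
    - [3.4,-1.7,-2.2,0,1]
    - [3.4,-1.7,-2.2,0,1]
    - [3.4,-1.7,-2.2,0,1]
    - [3.4,-1.7,-2.2,0,1]
    - [0,0,0,-8.5,1]

```text
time: 18.45
eef_pos: [0.4524, 0.0503, 0.3467]
tcp_rot: [0.815, -0.538, -0.187, -0.109]
contact_force: [-0.2, 1.2, -0.7]
opening: 1.005
```

Call:
drive_tool:
  steps:
    - [-2.8,2.8,-2.8,-8.5,1]
    - [-2.8,2.8,-2.8,-8.5,1]
    - [-2.8,2.8,-2.8,-8.5,1]
    - [-2.8,2.8,-2.8,-8.5,1]
    - [-2.8,2.8,-2.8,-8.5,1]
    - [-2.8,2.8,-2.8,-8.5,1]

```text
time: 19.05
eef_pos: [0.2177, 0.2221, 0.2855]
tcp_rot: [0.812, -0.513, -0.246, 0.132]
contact_force: [1.0, 1.0, 0.7]
opening: 1.0
```

```bash
python3 st.py; sed -i 's/\.591,-\.162,\.21\]/.591,-.162,.20]/;s/\.591,-\.162,\.08\]/.591,-.162,.10]/' b3.py; python3 b3.py
```

```text
qpos [1.06853, -0.03168, 2.18349, -0.92359, 1.94958, -2.83941]
eef_pos [0.21771, 0.22213, 0.28549]
tcp_rot [0.81186, -0.51267, -0.24648, 0.13155]
x [ 0.353 -0.897 -0.265] y [-0.768 -0.44   0.466] z [-0.535  0.039 -0.844] F [1.  1.  0.7] t 19.05 op 1.0
yaw,dn -68.53396329037676 15.38610924257702
roll -151.07509389898036 y [0.931 0.366 0.   ]
[0.536, 0.361, 0.055] [array([ 0.757,  0.841,  1.515, -1.112,  1.637,  0.853])]
[0.536, 0.361, 0.25] [array([ 0.757,  0.56 ,  1.536, -1.141,  1.75 ,  0.616])]
[0.591, -0.162, 0.2] [array([-0.111,  0.232,  2.101,  4.574,  1.037,  0.733])]
[0.591, -0.162, 0.1] [array([-0.111,  0.44 ,  2.088,  4.466,  1.075,  0.953])]
[0.6, 0.2, 0.2] [array([ 0.512,  0.5  ,  1.732, -1.276,  1.512,  0.671])]
roll -331.07509389898036 y [-0.931 -0.366 -0.   ]
[0.536, 0.361, 0.055] [array([ 0.757,  0.841,  1.515, -1.112,  1.637, -2.288])]
[0.536, 0.361, 0.25] [array([ 0.757,  0.56 ,  1.536, -1.141,  1.75 , -2.526])]
[0.591, -0.162, 0.2] [array([-0.111,  0.232,  2.101,  4.574,  1.037, -2.408])]
[0.591, -0.162, 0.1] [array([-0.111,  0.44 ,  2.088,  4.466,  1.075, -2.188])]
[0.6, 0.2, 0.2] [array([ 0.512,  0.5  ,  1.732, -1.276,  1.512, -2.47 ])]
roll 28.924906101019644 y [-0.931 -0.366  0.   ]
[0.536, 0.361, 0.055] [array([ 0.757,  0.841,  1.515, -1.112,  1.637, -2.288])]
[0.536, 0.361, 0.25] [array([ 0.757,  0.56 ,  1.536, -1.141,  1.75 , -2.526])]
[0.591, -0.162, 0.2] [array([-0.111,  0.232,  2.101,  4.574,  1.037, -2.408])]
[0.591, -0.162, 0.1] [array([-0.111,  0.44 ,  2.088,  4.466,  1.075, -2.188])]
[0.6, 0.2, 0.2] [array([ 0.512,  0.5  ,  1.732, -1.276,  1.512, -2.47 ])]
sim back [ 0. -0.  0.]
```

```bash
sed -i 's/p\[2\]<.25 or p\[1\]<0 /p[2]<.15 or p[1]<-.06 /' beam.py; cat > b5.py <<'E'
from goal import *
from beam import beam,goal
from plant import readout
s=readout.get_state();q=np.array(s['qpos']);p,Q=fk(q,L)
for tgt,r in(([.56,.02,.2],29),([.45,0,.25],29),([.56,.02,.2],110),):
    Q2=Q*R.from_euler('x',np.radians(r));q2=ik(q,p,Q2,.6);q2=ik(q2,np.array(tgt),Q2,.6)
    print(tgt,r,q2,fk(q2,L)[0],(fk(q2,L)[1]*Q2.inv()).magnitude(),fk(q2,L)[1].as_matrix()[:,0],Q2.inv().apply(np.array(tgt)-p)*100)
    beam(q2,3,6,goal(-92,15),(0,-8.5,8.5))
E
time python3 b5.py
```

```text
[0.56, 0.02, 0.2] 29 [ 0.286  0.26   2.054 -1.429  1.326 -2.427] [0.56 0.02 0.2 ] 1.874763333408519e-08 [ 0.353 -0.897 -0.265] [ 32.478 -24.458  -0.035]
0 0.362 [ 0.262 -0.152  2.48  -1.424  1.331 -2.421] [ 0.378 -0.042  0.204] [ 0.322 -0.908 -0.266] [([0.0, 4.0, 0.0], 0)]
0 0.395 [ 0.797 -0.111  2.325 -1.099  1.729 -2.402] [0.293 0.131 0.255] [ 0.353 -0.897 -0.265] [([-3.5, 3.5, 0.0], 0)]
1 0.241 [ 0.476 -0.247  2.48  -1.196  1.601 -2.479] [0.299 0.007 0.234] [ 0.205 -0.941 -0.27 ] [([0.0, 4.0, 0.0], 0), ([0.0, 4.0, 0.0], 0)]
1 0.279 [ 0.343 -0.221  2.48  -1.298  1.46  -2.487] [ 0.339 -0.025  0.224] [ 0.242 -0.93  -0.277] [([-2.8, 2.8, -2.8], 8.5), ([3.5, 3.5, 0.0], -8.5)]
2 0.137 [ 0.33  -0.28   2.48  -1.213  1.58  -2.55 ] [ 0.303 -0.036  0.243] [ 0.102 -0.955 -0.278] [([-3.5, 3.5, 0.0], 0), ([3.5, 3.5, 0.0], 0), ([3.5, 3.5, 0.0], 0)]
2 0.144 [ 0.325 -0.279  2.48  -1.189  1.556 -0.777] [ 0.304 -0.035  0.235] [ 0.099 -0.946 -0.31 ] [([-2.8, 2.8, -2.8], 8.5), ([2.8, 2.8, -2.8], 8.5), ([3.5, 0.0, -3.5], 0)]
[0.45, 0, 0.25] 29 [ 0.314 -0.061  2.29  -1.392  1.361 -2.509] [0.45 0.   0.25
[... 1317 characters left out ...]
0, 0.0, -4.0], 8.5)]
1 0.228 [ 0.564 -0.127  2.48  -1.129  1.628 -1.819] [0.278 0.029 0.196] [ 0.193 -0.945 -0.263] [([0.0, 0.0, -4.0], 0), ([0.0, 3.5, -3.5], -8.5)]
1 0.233 [ 0.615  0.023  2.48  -1.102  1.615  0.112] [0.264 0.038 0.153] [ 0.197 -0.952 -0.234] [([0.0, 0.0, -4.0], 8.5), ([0.0, -3.5, -3.5], 0)]
2 0.093 [ 0.485 -0.34   2.48  -1.112  1.766 -2.028] [ 0.254 -0.     0.267] [ 0.059 -0.963 -0.262] [([0.0, 0.0, -4.0], 0), ([0.0, 3.5, -3.5], -8.5), ([2.8, 2.8, -2.8], 0)]
2 0.096 [ 0.383 -0.228  2.48  -1.168  1.643 -1.958] [ 0.285 -0.023  0.231] [ 0.062 -0.964 -0.258] [([0.0, 0.0, -4.0], 8.5), ([0.0, -3.5, -3.5], -8.5), ([2.8, 2.8, -2.8], -8.5)]
real	1m41.912s
user	6m0.730s
sys	0m0.376s
```

Call:
drive_tool:
  steps:
    - [0,0,0,7.2,1]
    - [0,0,0,7.2,1]
    - [0,0,0,7.2,1]
    - [0,0,0,7.2,1]

```text
time: 19.45
eef_pos: [0.2194, 0.2217, 0.2858]
tcp_rot: [0.819, -0.558, -0.11, -0.077]
contact_force: [-0.2, -0.1, -0.0]
opening: 0.999
```

Call:
drive_tool:
  steps:
    - [4.1,-1.9,-0.6,0,1]
    - [4.1,-1.9,-0.6,0,1]
    - [4.1,-1.9,-0.6,0,1]
    - [4.1,-1.9,-0.6,0,1]
    - [4.1,-1.9,-0.6,0,1]
    - [4.1,-1.9,-0.6,0,1]
    - [4.1,-1.9,-0.6,0,1]
    - [0,0,0,0,1]

```text
time: 20.25
eef_pos: [0.4503, -0.0012, 0.2505]
tcp_rot: [0.817, -0.56, -0.111, -0.076]
contact_force: [-0.5, -0.8, 0.2]
opening: 1.004
```

Call:
drive_tool:
  steps:
    - [0,4,0,0,1]
    - [0,4,0,0,1]
    - [0,4,0,0,1]
    - [0,4,0,0,1]
    - [3.5,3.5,0,0,1]
    - [3.5,3.5,0,0,1]
    - [3.5,3.5,0,0,1]
    - [3.5,3.5,0,0,1]
    - [3.5,3.5,0,0,1]
    - [3.5,3.5,0,0,1]

```text
time: 21.25
eef_pos: [0.3811, -0.205, 0.2698]
tcp_rot: [0.77, -0.619, -0.135, -0.079]
contact_force: [0.1, -1.3, -0.2]
opening: 0.997
```

```bash
python3 st.py; python3 b3.py
```

```text
qpos [-0.22577, -0.3887, 2.48379, -1.49755, 1.04754, -2.75325]
eef_pos [0.38112, -0.20498, 0.26979]
tcp_rot [0.76968, -0.61905, -0.13463, -0.07898]
x [ 0.197 -0.932 -0.305] y [-0.974 -0.221  0.045] z [-0.109  0.288 -0.951] F [ 0.1 -1.3 -0.2] t 21.25 op 0.997
yaw,dn -78.0436892715952 17.759705770774058
roll -177.2848961249403 y [ 0.978  0.207 -0.   ]
[0.536, 0.361, 0.055] [array([ 0.732,  0.873,  1.434, -0.987,  1.719,  0.864])]
[0.536, 0.361, 0.25] [array([ 0.732,  0.606,  1.448, -1.034,  1.854,  0.645])]
[0.591, -0.162, 0.2] [array([-0.089,  0.284,  2.013, -1.523,  1.147,  0.669])]
[0.591, -0.162, 0.1] []
[0.6, 0.2, 0.2] [array([ 0.496,  0.547,  1.642, -1.153,  1.614,  0.672])]
roll -357.2848961249403 y [-0.978 -0.207  0.   ]
[0.536, 0.361, 0.055] [array([ 0.732,  0.873,  1.434, -0.987,  1.719, -2.277])]
[0.536, 0.361, 0.25] [array([ 0.732,  0.606,  1.448, -1.034,  1.854, -2.497])]
[0.591, -0.162, 0.2] [array([-0.089,  0.284,  2.013, -1.523,  1.147, -2.473])]
[0.591, -0.162, 0.1] []
[0.6, 0.2, 0.2] [array([ 0.496,  0.547,  1.642, -1.153,  1.614, -2.469])]
roll 2.7151038750596967 y [-0.978 -0.207  0.   ]
[0.536, 0.361, 0.055] [array([ 0.732,  0.873,  1.434, -0.987,  1.719, -2.277])]
[0.536, 0.361, 0.25] [array([ 0.732,  0.606,  1.448, -1.034,  1.854, -2.497])]
[0.591, -0.162, 0.2] [array([-0.089,  0.284,  2.013, -1.523,  1.147, -2.473])]
[0.591, -0.162, 0.1] []
[0.6, 0.2, 0.2] [array([ 0.496,  0.547,  1.642, -1.153,  1.614, -2.469])]
sim back [ 0. -0.  0.]
```

```bash
sed -i 's/p\[1\]<-.06 /p[1]<-.21 /;s/p\[2\]<.15/p[2]<.2/' beam.py; cat > b6.py <<'E'
from goal import *
from beam import beam,goal
from plant import readout
s=readout.get_state();q=np.array(s['qpos'])
beam(q,3,5,goal(-97,12),(0,-8.5,8.5))
E
time python3 b6.py
```

```text
0 0.213 [-0.006 -0.076  2.48  -1.53   1.386 -2.84 ] [ 0.359 -0.146  0.204] [ 0.088 -0.983 -0.163] [([0.0, 3.5, -3.5], -8.5)]
0 0.25 [ 0.01   0.117  2.26  -1.53   1.356 -2.84 ] [ 0.464 -0.138  0.208] [ 0.129 -0.975 -0.182] [([0.0, 0.0, -4.0], -8.5)]
1 0.107 [-0.151 -0.199  2.48  -1.53   1.372 -2.84 ] [ 0.338 -0.196  0.246] [-0.025 -0.987 -0.159] [([0.0, 3.5, -3.5], -8.5), ([2.8, 2.8, -2.8], 0)]
1 0.113 [ 0.102 -0.291  2.48  -1.362  1.562 -2.309] [ 0.312 -0.112  0.273] [-0.012 -0.985 -0.174] [([0.0, 3.5, -3.5], -8.5), ([0.0, 4.0, 0.0], 8.5)]
2 0.026 [-0.047 -0.408  2.48  -1.372  1.551 -2.305] [ 0.29  -0.157  0.308] [-0.123 -0.975 -0.183] [([0.0, 3.5, -3.5], -8.5), ([2.8, 2.8, -2.8], 0), ([0.0, 4.0, 0.0], 8.5)]
2 0.037 [ 0.417 -0.273  2.48  -1.103  1.851 -2.2  ] [ 0.237 -0.019  0.264] [-0.091 -0.979 -0.185] [([0.0, 3.5, -3.5], -8.5), ([0.0, 4.0, 0.0], 8.5), ([0.0, 4.0, 0.0], 0)]
real	0m27.298s
user	1m33.690s
sys	0m0.131s
```

Executing the second sequence, which also keeps away from the beaker.

Call:
drive_tool:
  steps:
    - [0,3.5,-3.5,-8.5,1]
    - [0,3.5,-3.5,-8.5,1]
    - [0,3.5,-3.5,-8.5,1]
    - [0,3.5,-3.5,-8.5,1]
    - [0,3.5,-3.5,-8.5,1]
    - [0,4,0,8.5,1]
    - [0,4,0,8.5,1]
    - [0,4,0,8.5,1]
    - [0,4,0,8.5,1]
    - [0,4,0,8.5,1]

```text
time: 22.25
eef_pos: [0.3425, -0.1664, 0.2558]
tcp_rot: [0.704, -0.698, 0.032, -0.125]
contact_force: [-0.2, -0.8, 0.2]
opening: 1.002
```

Call:
drive_tool:
  steps:
    - [0,4,0,0,1]
    - [0,4,0,0,1]
    - [0,4,0,0,1]
    - [0,0,0,0,1]

```text
time: 22.65
eef_pos: [0.3339, -0.1674, 0.2328]
tcp_rot: [-0.691, 0.714, -0.038, 0.109]
contact_force: [0.7, 0.1, 0.9]
opening: 1.003
```

```bash
python3 st.py; python3 b3.py
```

```text
qpos [-0.06068, -0.12363, 2.48456, -1.52537, 1.46916, -2.14829]
eef_pos [0.33389, -0.16741, 0.2328]
tcp_rot [-0.69104, 0.71351, -0.03773, 0.10933]
x [-0.021 -0.994 -0.104] y [-0.978  0.042 -0.205] z [ 0.208  0.097 -0.973] F [0.7 0.1 0.9] t 22.65 op 1.003
yaw,dn -91.2114652973099 5.962445323361831
roll 168.1087853813959 y [ 1.    -0.021  0.   ]
[0.536, 0.361, 0.055] [array([ 0.703,  1.02 ,  1.271, -0.968,  2.012,  0.899])]
[0.536, 0.361, 0.25] [array([ 0.703,  0.747,  1.321, -1.072,  2.129,  0.683])]
[0.591, -0.162, 0.2] [array([-0.057,  0.456,  1.886, -1.521,  1.473,  0.768])]
[0.591, -0.162, 0.1] []
[0.6, 0.2, 0.2] [array([ 0.481,  0.7  ,  1.504, -1.173,  1.901,  0.727])]
roll -11.891214618604096 y [-1.     0.021  0.   ]
[0.536, 0.361, 0.055] [array([ 0.703,  1.02 ,  1.271, -0.968,  2.012, -2.243])]
[0.536, 0.361, 0.25] [array([ 0.703,  0.747,  1.321, -1.072,  2.129, -2.459])]
[0.591, -0.162, 0.2] [array([-0.057,  0.456,  1.886, -1.521,  1.473, -2.374])]
[0.591, -0.162, 0.1] []
[0.6, 0.2, 0.2] [array([ 0.481,  0.7  ,  1.504, -1.173,  1.901, -2.415])]
roll 348.10878538139593 y [-1.     0.021  0.   ]
[0.536, 0.361, 0.055] [array([ 0.703,  1.02 ,  1.271, -0.968,  2.012, -2.243])]
[0.536, 0.361, 0.25] [array([ 0.703,  0.747,  1.321, -1.072,  2.129, -2.459])]
[0.591, -0.162, 0.2] [array([-0.057,  0.456,  1.886, -1.521,  1.473, -2.374])]
[0.591, -0.162, 0.1] []
[0.6, 0.2, 0.2] [array([ 0.481,  0.7  ,  1.504, -1.173,  1.901, -2.415])]
sim back [-0. -0.  0.]
```

```bash
sed -i 's/goal(-97,12)/goal(-105,20)/' b6.py; python3 b6.py
```

```text
0 0.254 [ 0.13  -0.501  2.48  -1.345  1.749 -1.758] [ 0.258 -0.106  0.35 ] [-0.123 -0.984 -0.132] [([0.0, 3.5, -3.5], 8.5)]
0 0.271 [ 0.038 -0.696  2.48  -1.416  1.676 -2.713] [ 0.243 -0.135  0.407] [-0.098 -0.987 -0.128] [([0.0, 3.5, -3.5], 0)]
1 0.157 [ 0.005 -0.757  2.48  -1.338  1.766 -2.023] [ 0.203 -0.136  0.407] [-0.221 -0.956 -0.194] [([0.0, 3.5, -3.5], 8.5), ([2.8, 2.8, -2.8], 0)]
1 0.164 [ 0.038 -0.517  2.48  -1.289  1.748 -1.037] [ 0.241 -0.126  0.341] [-0.231 -0.955 -0.185] [([0.0, 3.5, -3.5], 8.5), ([2.8, 2.8, -2.8], 8.5)]
2 0.103 [-0.092 -0.9    2.48  -1.297  1.792 -1.43 ] [ 0.157 -0.148  0.425] [-0.307 -0.915 -0.262] [([0.0, 3.5, -3.5], 8.5), ([2.8, 2.8, -2.8], 0), ([2.8, 2.8, -2.8], 8.5)]
2 0.106 [ 0.689 -0.777  2.48  -1.022  2.423 -0.974] [0.069 0.006 0.4  ] [-0.254 -0.937 -0.241] [([0.0, 3.5, -3.5], 8.5), ([2.8, 2.8, -2.8], 0), ([0.0, 3.5, -3.5], 8.5)]
```

Call:
drive_tool:
  steps:
    - [0,3.5,-3.5,8.5,1]
    - [0,3.5,-3.5,8.5,1]
    - [0,3.5,-3.5,8.5,1]
    - [0,3.5,-3.5,8.5,1]
    - [0,3.5,-3.5,8.5,1]
    - [2.8,2.8,-2.8,8.5,1]
    - [2.8,2.8,-2.8,8.5,1]
    - [2.8,2.8,-2.8,8.5,1]
    - [2.8,2.8,-2.8,8.5,1]
    - [2.8,2.8,-2.8,8.5,1]

```text
time: 23.65
eef_pos: [0.2387, -0.1231, 0.3468]
tcp_rot: [-0.363, 0.563, -0.54, 0.51]
contact_force: [0.5, 0.0, -0.1]
opening: 0.997
```

```bash
python3 st.py; python3 b3.py|grep -v '0.25\]'
```

```text
qpos [0.05112, -0.53916, 2.48335, -1.29585, 1.75163, -1.04163]
eef_pos [0.23866, -0.12309, 0.3468]
tcp_rot [-0.36263, 0.56286, -0.53969, 0.51032]
x [-0.216 -0.959 -0.183] y [ 0.143  0.154 -0.978] z [ 0.966 -0.237  0.103] F [ 0.5  0.  -0.1] t 23.65 op 0.997
yaw,dn -102.70153399070324 10.548271793765469
roll 83.96358608288472 y [ 0.976 -0.22   0.   ]
[0.536, 0.361, 0.055] [array([ 0.66 ,  1.037,  1.197, -0.797,  2.077,  0.96 ])]
[0.591, -0.162, 0.2] [array([-0.065,  0.501,  1.774, -1.33 ,  1.569,  0.719])]
[0.591, -0.162, 0.1] [array([-0.065,  0.67 ,  1.755, -1.333,  1.533,  0.864])]
[0.6, 0.2, 0.2] [array([ 0.444,  0.735,  1.406, -1.013,  1.996,  0.758])]
roll -96.03641391711528 y [-0.976  0.22  -0.   ]
[0.536, 0.361, 0.055] [array([ 0.66 ,  1.037,  1.197, -0.797,  2.077, -2.181])]
[0.591, -0.162, 0.2] [array([-0.065,  0.501,  1.774, -1.33 ,  1.569, -2.423])]
[0.591, -0.162, 0.1] [array([-0.065,  0.67 ,  1.755, -1.333,  1.533, -2.277])]
[0.6, 0.2, 0.2] [array([ 0.444,  0.735,  1.406, -1.013,  1.996, -2.384])]
roll 263.9635860828847 y [-0.976  0.22  -0.   ]
[0.536, 0.361, 0.055] [array([ 0.66 ,  1.037,  1.197, -0.797,  2.077, -2.181])]
[0.591, -0.162, 0.2] [array([-0.065,  0.501,  1.774, -1.33 ,  1.569, -2.423])]
[0.591, -0.162, 0.1] [array([-0.065,  0.67 ,  1.755, -1.333,  1.533, -2.277])]
[0.6, 0.2, 0.2] [array([ 0.444,  0.735,  1.406, -1.013,  1.996, -2.384])]
sim back [-0. -0.  0.]
```

```bash
cat > b7.py <<'E'
from h import *
import goal as G
s=cam('scene');t=cam('top')
def red(c,box):
    x0,y0,x1,y1=box; f=c['frame'][y0:y1,x0:x1].astype(int)
    m=(f[...,0]>1.8*f[...,1])&(f[...,0]>1.8*f[...,2])&(f[...,0]>50)
    v,u=np.nonzero(m); return (u.mean()+x0,v.mean()+y0),m.sum()
for c,b,z in((s,(380,190,425,250),.104),(t,(95,170,140,215),.107)):
    r=red(c,b);print(r,onplane(c,*r[0],z))
st=readout.get_state();q=np.array(st['qpos']);Q=R.from_quat(st['tcp_rot'])*R.from_euler('x',np.radians(84));p=np.array(st['eef_pos'])
print(Q.as_matrix().round(4))
q=G.ik(q,p,Q)
C=np.array([.537,.361,0]);x=Q.as_matrix()[:,0];xh=x*[1,1,0]/np.linalg.norm(x[:2])
pre=C+[0,0,.07]-.16*xh+.0187*x; W=[('high',pre+[0,0,.25]),('pre',pre),('gr',C+[0,0,.07]+.0187*x)]
for n,w in W:
    for k in np.linspace(0,1,11)[1:]:
        q=G.ik(q,p+(w-p)*k,Q)
    print(n,w,q,np.linalg.norm(G.fk(q,G.L)[0]-w),'tool cm',(Q.inv().apply(w-p)*100).round(2));p=w
E
python3 b7.py
```

```text
((np.float64(400.05), np.float64(207.6)), np.int64(20)) [0.522 0.371 0.104]
((np.float64(111.82051282051282), np.float64(198.5)), np.int64(78)) [0.524 0.373 0.107]
[[-0.217  0.976 -0.03 ]
 [-0.959 -0.219 -0.18 ]
 [-0.182 -0.01   0.983]]
high [0.568 0.499 0.317] [ 0.766  1.093  0.586 -1.109  2.493  0.429] 4.356886864479015e-08 tool cm [-66.31  18.56 -15.03]
pre [0.568 0.499 0.067] [ 0.766  1.355  0.58  -0.863  2.35   0.754] 1.8292962652411948e-09 tool cm [  4.55   0.25 -24.58]
gr [0.533 0.343 0.067] [ 0.659  1.016  1.203 -0.804  2.089  0.937] 2.5551911544969927e-09 tool cm [15.73 -0.03  2.91]
```

Call:
drive_tool:
  steps:
    - [0,0,0,8.4,1]
    - [0,0,0,8.4,1]
    - [0,0,0,8.4,1]
    - [0,0,0,8.4,1]
    - [0,0,0,8.4,1]
    - [0,0,0,8.4,1]
    - [0,0,0,8.4,1]
    - [0,0,0,8.4,1]
    - [0,0,0,8.4,1]
    - [0,0,0,8.4,1]

```text
time: 24.75
eef_pos: [0.2386, -0.123, 0.3466]
tcp_rot: [-0.069, -0.059, 0.777, -0.622]
contact_force: [-0.3, 0.6, -0.4]
opening: 0.997
```

Call:
drive_tool:
  steps:
    - [-4.5,1.1,-1,0,1]
    - [-4.5,1.1,-1,0,1]
    - [-4.5,1.1,-1,0,1]
    - [-4.5,1.1,-1,0,1]
    - [-4.5,1.1,-1,0,1]
    - [-4.5,1.1,-1,0,1]
    - [-4.5,1.1,-1,0,1]
    - [-4.5,1.1,-1,0,1]
    - [-4.5,1.1,-1,0,1]
    - [-4.5,1.1,-1,0,1]

```text
time: 25.75
eef_pos: [0.4471, 0.3045, 0.3293]
tcp_rot: [-0.067, -0.061, 0.777, -0.623]
contact_force: [0.7, 0.2, 0.6]
opening: 1.001
```

Call:
drive_tool:
  steps:
    - [-4.5,1.1,-1,0,1]
    - [-4.5,1.1,-1,0,1]
    - [-4.5,1.1,-1,0,1]
    - [-4.5,1.1,-1,0,1]
    - [-4,1.4,-1.3,0,1]
    - [0,0,0,0,1]

```text
time: 26.35
eef_pos: [0.5526, 0.5118, 0.3063]
tcp_rot: [-0.063, -0.061, 0.777, -0.624]
contact_force: [0.1, 0.4, -3.3]
opening: 1.0
```

```bash
python3 st.py; python3 - <<'E'
from h import *
w=cam('wrist');s=cam('scene');t=cam('top')
im=np.zeros((560,800,3),np.uint8)
im[:300,:400]=cv2.resize(w['frame'][:,:,::-1],(400,300))
im[:400,400:720]=cv2.resize(s['frame'][170:270,360:440,::-1],None,fx=4,fy=4,interpolation=2)
im[300:500,:320]=cv2.resize(t['frame'][165:215,80:160,::-1],None,fx=4,fy=4,interpolation=2)
cv2.imwrite('pics/p3.png',np.clip(im*1.6,0,255).astype(np.uint8))
for nm,c in(('s',s),('t',t)):
    for a in(-26.3,36): 
        d=np.array([np.cos(np.radians(a)),np.sin(np.radians(a)),0])*.024
        print(nm,a,proj(c,np.array([.523,.372,.1])+d),proj(c,np.array([.523,.372,.1])-d),proj(c,[.523,.372,.178]))
E
```

```text
qpos [0.78739, 1.09905, 0.59667, -1.08679, 2.50456, 0.45244]
eef_pos [0.55265, 0.51184, 0.30635]
tcp_rot [-0.06309, -0.0613, 0.77674, -0.62365]
x [-0.214 -0.961 -0.174] y [ 0.977 -0.215 -0.017] z [-0.022 -0.174  0.985] F [ 0.1  0.4 -3.3] t 26.35 op 1.0
s -26.3 [401.00375189 214.05514009] [399.31749548 203.64721308] [405.95700486 187.67205271]
s 36 [407.96849079 211.85751431] [392.4671632  205.73789985] [405.95700486 187.67205271]
t -26.3 [117.63610088 190.44546579] [108.18553804 208.2462694 ] [102.64552385 192.36096762]
t 36 [107.26860648 191.52691203] [118.61183944 207.14906055] [102.64552385 192.36096762]
```

View pics/p3.png

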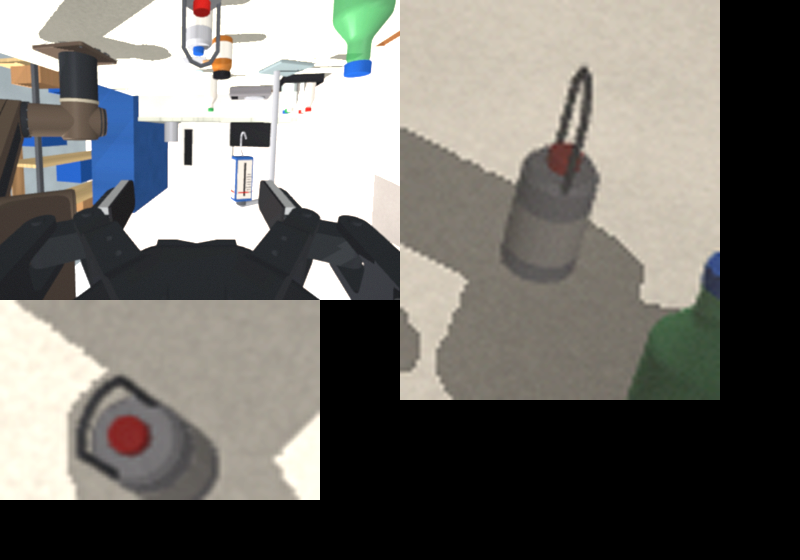

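The wrist view is upside down, so the camera is below the hand. Top and scene views put the can at about (.523,.370), upright, with the handle at −26° as wanted. I need to check the brown box on the left for clearance.

```bash
python3 - <<'E'
from h import *
t=cam('top');s=cam('scene')
for z in(0,.15):
    print(z,[onplane(t,*u,z).round(3) for u in((32,130),(30,222),(2,220))],[onplane(s,*u,z).round(3) for u in((460,207),(528,260),(470,160))])
w=cam('wrist');st=readout.get_state();M=R.from_quat(st['tcp_rot']);print('cam off tool',M.inv().apply(np.array(w['eye'])-st['eef_pos']))
# candidate: direct grasp corridor, wrist centre at grasp
x=M.as_matrix()[:,0];g=np.array([.523,.370,.07])+.0187*x;print('wrist at grasp',g-.25*x,'hand at pre 10cm',g-.35*x)
E
```

```text
0 [array([0.737, 0.621, 0.   ]), array([0.49 , 0.612, 0.   ]), array([0.496, 0.684, 0.   ])] [array([0.482, 0.653, 0.   ]), array([0.745, 0.684, 0.   ]), array([0.255, 0.88 , 0.   ])]
0.15 [array([0.683, 0.551, 0.15 ]), array([0.464, 0.544, 0.15 ]), array([0.47 , 0.607, 0.15 ])] [array([0.617, 0.492, 0.15 ]), array([0.833, 0.517, 0.15 ]), array([0.43 , 0.678, 0.15 ])]
cam off tool [-0.14344389  0.00080193 -0.06706948]
wrist at grasp [0.5728626  0.59177014 0.11279505] hand at pre 10cm [0.59442014 0.68765001 0.13129701]
```

Call:
drive_tool:
  steps:
    - [0,0,0,-8.55,1]
    - [0,0,0,-8.55,1]
    - [0,0,0,-8.55,1]
    - [0,0,0,-8.55,1]
    - [0,0,0,-8.55,1]
    - [0,0,0,-8.55,1]
    - [0,0,0,-8.55,1]
    - [0,0,0,-8.55,1]
    - [0,0,0,-8.55,1]
    - [0,0,0,-8.55,1]

```text
time: 27.65
eef_pos: [0.551, 0.5072, 0.3219]
tcp_rot: [-0.372, 0.573, -0.528, 0.504]
contact_force: [-0.2, 0.3, 0.1]
opening: 0.998
```

Call:
drive_tool:
  steps:
    - [0,0,0,-8.55,1]
    - [0,0,0,-8.55,1]
    - [0,0,0,-8.55,1]
    - [0,0,0,-8.55,1]
    - [0,0,0,-8.55,1]
    - [0,0,0,-8.55,1]
    - [0,0,0,-8.55,1]
    - [0,0,0,-8.55,1]
    - [0,0,0,-8.55,1]
    - [0,0,0,-8.55,1]

```text
time: 28.65
eef_pos: [0.5509, 0.5072, 0.3219]
tcp_rot: [-0.615, 0.78, 0.001, 0.118]
contact_force: [-0.3, -0.1, -1.0]
opening: 1.0
```

Call:
drive_tool:
  steps:
    - [0,0,0,-8.55,1]
    - [0,0,0,0,1]

```text
time: 28.85
eef_pos: [0.551, 0.5074, 0.3216]
tcp_rot: [-0.622, 0.778, 0.057, 0.074]
contact_force: [-0.5, -0.0, 0.4]
opening: 1.004
```

```bash
python3 st.py
```

```text
qpos [0.78461, 1.07091, 0.6126, -1.08561, 2.50462, -2.67494]
eef_pos [0.55102, 0.50738, 0.32161]
tcp_rot [-0.62191, 0.77755, 0.05692, 0.07357]
x [-0.216 -0.959 -0.185] y [-0.975  0.22  -0.003] z [ 0.044  0.18  -0.983] F [-0.5 -0.   0.4] t 28.85 op 1.004
```

```bash
python3 - <<'E'
from h import *
s=cam('scene');t=cam('top');w=cam('wrist')
def tri(u1,u2):
    e1,d1=ray(s,*u1);e2,d2=ray(t,*u2)
    k=np.linalg.lstsq(np.array([d1,-d2]).T,e2-e1,rcond=None)[0]
    a=e1+d1*k[0];b=e2+d2*k[1]; return ((a+b)/2).round(3),round(np.linalg.norm(a-b),4)
print(tri((470,160),(30,222)),tri((460,207),(30,222)),tri((470,160),(3,220)),tri((528,260),(32,130)))
im=np.zeros((600,800,3),np.uint8)
im[:300,:400]=cv2.resize(w['frame'][:,:,::-1],(400,300))
im[:400,400:800]=cv2.resize(s['frame'][70:270,360:560,::-1],(400,400),interpolation=2)
im[300:600,:300]=cv2.resize(t['frame'][90:240,0:150,::-1],None,fx=2,fy=2,interpolation=2)
cv2.imwrite('pics/p4.png',np.clip(im*1.5,0,255).astype(np.uint8))
E
```

```text
(array([0.481, 0.563, 0.193]), np.float64(0.0838)) (array([0.495, 0.62 , 0.015]), np.float64(0.0286)) (array([0.473, 0.604, 0.186]), np.float64(0.0358)) (array([0.748, 0.638, 0.013]), np.float64(0.0486))
```

View pics/p4.png

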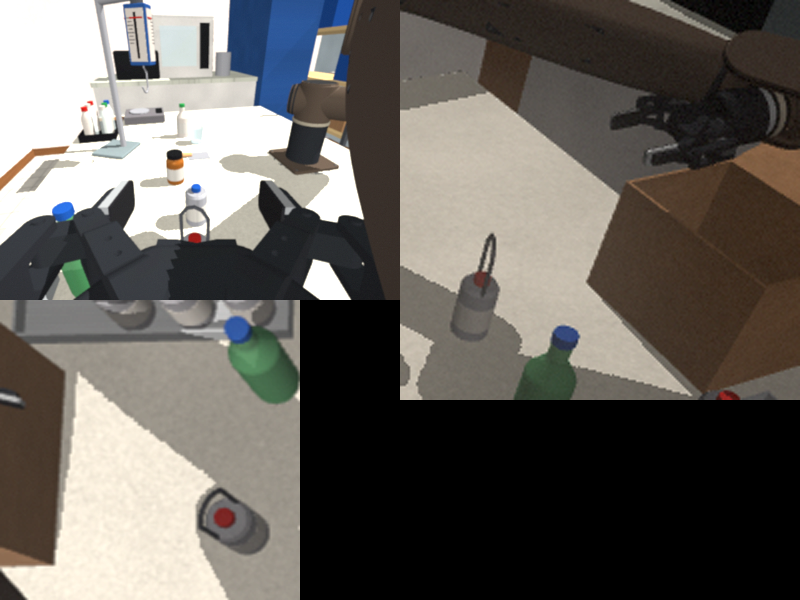

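Pictures show the box wall at about y .63, 0.18 m high, just where the wrist would go at this yaw (my wrist estimate there is y .59, with a bulky housing). So I need a yaw near −130°, which keeps the wrist clear at the can and still suits the hook.

```bash
sed -i 's/if p\[2\]<.*continue/if p[2]<.27 or p[1]<-.15 or p[1]>.55 or p[0]<.12 or p[2]>.7 or (p[1]<.1 and p[0]>.45):continue/' beam.py; cat > b8.py <<'E'
from goal import *
from beam import beam,goal
from plant import readout
s=readout.get_state();q=np.array(s['qpos']);Q0=R.from_quat(s['tcp_rot'])
for yw in(-120,-130,-140):
  for dn in(10,20,30):
    Q=goalR(np.radians(yw),np.radians(dn),-1);o=Q.apply([.0187,0,0])
    print(yw,dn,[[k.round(2).tolist() for k in sols(np.array(g)+o,Q)] for g in([.523,.37,.07],[.591,-.162,.2],[.591,-.162,.1])])
print('A');beam(q,3,5,goal(-130,20),(0,-8.5,8.5))
p,Q=fk(q,L);q2=q
tg=np.array([.24,-.12,.35])
for k in np.linspace(0,1,15):q2=ik(q2,p+(tg-p)*k,Q,.6)
print('B',q2,fk(q2,L)[0]);beam(q2,3,5,goal(-130,20),(0,-8.5,8.5))
E
time python3 b8.py
```

```text
-120 10 [[[0.61, 1.07, 1.11, -0.57, 2.26, -2.04]], [[-0.09, 0.61, 1.61, -1.16, 1.79, -2.41]], [[-0.09, 0.77, 1.59, -1.14, 1.74, -2.28]]]
-120 20 [[[0.6, 0.99, 1.17, -0.49, 2.12, -2.0]], [[-0.11, 0.55, 1.62, -1.05, 1.69, -2.44]], [[-0.11, 0.7, 1.62, -1.04, 1.62, -2.31]]]
-120 30 [[[0.59, 0.91, 1.23, -0.42, 1.97, -1.98]], [[-0.13, 0.48, 1.64, -0.93, 1.59, -2.48]], [[-0.13, 0.62, 1.65, -0.93, 1.5, -2.36]]]
-130 10 [[[0.57, 1.09, 1.07, -0.42, 2.32, -1.92]], [[-0.12, 0.67, 1.52, -1.07, 1.92, -2.38]], [[-0.12, 0.82, 1.5, -1.03, 1.85, -2.27]]]
-130 20 [[[0.56, 1.01, 1.13, -0.36, 2.17, -1.89]], [[-0.13, 0.61, 1.53, -0.96, 1.81, -2.39]], [[-0.13, 0.75, 1.53, -0.93, 1.73, -2.28]]]
-130 30 [[[0.56, 0.93, 1.2, -0.3, 2.02, -1.87]], [[-0.15, 0.54, 1.56, -0.84, 1.71, -2.41]], [[-0.15, 0.67, 1.57, -0.83, 1.61, -2.31]]]
-140 10 [[[0.52, 1.1, 1.05, -0.25, 2.37, -1.78]], [[-0.15, 0.72, 1.43, -0.97, 2.03, -2.35]], [[-0.15, 0.86, 1.41, -0.93, 1.96, -2.24]]]
-140 20 [[[0.52, 1.02, 1.11, -0.21, 2.21, -1.76]], [[-0.16, 0.66, 1.45, -0.86, 1.93, -2.34]], [[-0.16, 0.79, 1.45, -0.83, 1.84, -2.23]]]
-140 30 [[[0
[... 1319 characters left out ...]
5)]
1 0.286 [ 0.845  0.39   1.655 -0.418  2.427 -2.84 ] [0.261 0.347 0.324] [-0.429 -0.884 -0.188] [([-3.5, 0.0, -3.5], -8.5), ([-3.5, 0.0, -3.5], -8.5)]
1 0.305 [ 0.932  0.352  1.788 -0.295  2.356 -2.84 ] [0.189 0.338 0.283] [-0.407 -0.894 -0.188] [([-2.8, 2.8, -2.8], -8.5), ([-2.8, -2.8, -2.8], -8.5)]
2 0.135 [ 0.96   0.471  1.208  0.218  2.81  -2.84 ] [0.204 0.498 0.499] [-0.616 -0.758 -0.213] [([-3.5, 0.0, -3.5], -8.5), ([-3.5, 0.0, -3.5], -8.5), ([-2.8, 2.8, -2.8], -8.5)]
2 0.147 [ 0.897  0.329  1.627  0.078  2.551 -2.84 ] [0.176 0.399 0.375] [-0.644 -0.738 -0.202] [([-3.5, 0.0, -3.5], -8.5), ([-3.5, 0.0, -3.5], -8.5), ([0.0, 0.0, -4.0], -8.5)]
real	2m36.572s
user	5m17.710s
sys	0m0.440s
```

Call:
drive_tool:
  steps:
    - [0,3.5,-3.5,-8.5,1]
    - [0,3.5,-3.5,-8.5,1]
    - [0,3.5,-3.5,-8.5,1]
    - [0,3.5,-3.5,-8.5,1]
    - [0,3.5,-3.5,-8.5,1]
    - [0,-3.5,-3.5,-8.5,1]
    - [0,-3.5,-3.5,-8.5,1]
    - [0,-3.5,-3.5,-8.5,1]
    - [0,-3.5,-3.5,-8.5,1]
    - [0,-3.5,-3.5,-8.5,1]

```text
time: 30.0
eef_pos: [0.3159, 0.4767, 0.3137]
tcp_rot: [-0.468, 0.698, 0.534, -0.1]
contact_force: [-0.4, -0.5, 0.1]
opening: 0.998
```

```bash
python3 st.py; python3 b3.py
```

```text
qpos [0.84934, 0.62603, 1.25751, -0.14739, 2.4532, -2.83642]
eef_pos [0.31591, 0.47669, 0.31372]
tcp_rot [-0.46756, 0.69755, 0.53376, -0.0995]
x [-0.543 -0.759 -0.36 ] y [-0.546 -0.007  0.838] z [-0.638  0.652 -0.41 ] F [-0.4 -0.5  0.1] t 30.0 op 0.998
yaw,dn -125.59598593167284 21.119788537932276
roll -116.10043460572702 y [ 0.813 -0.582  0.   ]
[0.536, 0.361, 0.055] [array([ 0.562,  1.025,  1.129, -0.426,  2.121,  1.192])]
[0.536, 0.361, 0.25] [array([ 0.562,  0.793,  1.133, -0.504,  2.325,  1.063])]
[0.591, -0.162, 0.2] [array([-0.123,  0.574,  1.574, -0.984,  1.749,  0.725])]
[0.591, -0.162, 0.1] [array([-0.123,  0.716,  1.571, -0.968,  1.671,  0.842])]
[0.6, 0.2, 0.2] [array([ 0.353,  0.769,  1.268, -0.664,  2.127,  0.939])]
roll -296.100434605727 y [-0.813  0.582 -0.   ]
[0.536, 0.361, 0.055] [array([ 0.562,  1.025,  1.129, -0.426,  2.121, -1.95 ])]
[0.536, 0.361, 0.25] [array([ 0.562,  0.793,  1.133, -0.504,  2.325, -2.078])]
[0.591, -0.162, 0.2] [array([-0.123,  0.574,  1.574, -0.984,  1.749, -2.416])]
[0.591, -0.162, 0.1] [array([-0.123,  0.716,  1.571, -0.968,  1.671, -2.3  ])]
[0.6, 0.2, 0.2] [array([ 0.353,  0.769,  1.268, -0.664,  2.127, -2.203])]
roll 63.89956539427298 y [-0.813  0.582 -0.   ]
[0.536, 0.361, 0.055] [array([ 0.562,  1.025,  1.129, -0.426,  2.121, -1.95 ])]
[0.536, 0.361, 0.25] [array([ 0.562,  0.793,  1.133, -0.504,  2.325, -2.078])]
[0.591, -0.162, 0.2] [array([-0.123,  0.574,  1.574, -0.984,  1.749, -2.416])]
[0.591, -0.162, 0.1] [array([-0.123,  0.716,  1.571, -0.968,  1.671, -2.3  ])]
[0.6, 0.2, 0.2] [array([ 0.353,  0.769,  1.268, -0.664,  2.127, -2.203])]
sim back [-0. -0.  0.]
```

Call:
drive_tool:
  steps:
    - [0,0,0,8,1]
    - [0,0,0,8,1]
    - [0,0,0,8,1]
    - [0,0,0,8,1]
    - [0,0,0,8,1]
    - [0,0,0,8,1]
    - [0,0,0,8,1]
    - [0,0,0,7.9,1]

```text
time: 30.8
eef_pos: [0.3161, 0.4767, 0.3143]
tcp_rot: [-0.45, 0.874, 0.08, 0.165]
contact_force: [-0.1, 0.3, -0.3]
opening: 1.004
```

Call:
drive_tool:
  steps:
    - [-0.3,-4.6,0.1,0,1]
    - [-0.3,-4.6,0.1,0,1]
    - [-0.3,-4.6,0.1,0,1]
    - [-0.3,-4.6,0.1,0,1]
    - [-0.3,-4.6,0.2,0,1]
    - [0,0,0,0,1]

```text
time: 31.4
eef_pos: [0.5168, 0.3526, 0.3137]
tcp_rot: [-0.448, 0.875, 0.081, 0.164]
contact_force: [-0.8, -0.0, 0.1]
opening: 0.997
```

```bash
python3 st.py; cat > b9.py <<'E'
from h import *
s=cam('scene');w=cam('wrist')
im=np.zeros((420,800,3),np.uint8)
im[:300,:400]=cv2.resize(w['frame'][:,:,::-1],(400,300))
im[:400,400:800]=cv2.resize(s['frame'][100:250,330:480,::-1],(400,400),interpolation=2)
cv2.imwrite('pics/p5.png',np.clip(im*1.5,0,255).astype(np.uint8))
def red(c,box):
    x0,y0,x1,y1=box; f=c['frame'][y0:y1,x0:x1].astype(int)
    m=(f[...,0]>1.8*f[...,1])&(f[...,0]>1.8*f[...,2])&(f[...,0]>50)
    v,u=np.nonzero(m); return (u.mean()+x0,v.mean()+y0),m.sum()
r=red(s,(380,190,425,250));print(r,onplane(s,*r[0],.104))
st=readout.get_state();Q=R.from_quat(st['tcp_rot'])
g=np.array([.523,.370,.07])+Q.apply([.0187,0,0]);print('tool shift cm to grasp',Q.inv().apply(g-st['eef_pos'])*100)
E
python3 b9.py
```

```text
qpos [0.57311, 0.72636, 1.10595, -0.53663, 2.41237, -2.12324]
eef_pos [0.51684, 0.35257, 0.31373]
tcp_rot [-0.4478, 0.87514, 0.08117, 0.16436]
x [-0.545 -0.757 -0.36 ] y [-0.81   0.586 -0.005] z [ 0.215  0.289 -0.933] F [-0.8 -0.   0.1] t 31.4 op 0.997
((np.float64(400.05), np.float64(207.6)), np.int64(20)) [0.52211154 0.37126152 0.104     ]
tool shift cm to grasp [ 9.03891928  0.10748889 23.39283382]
```

View pics/p5.png

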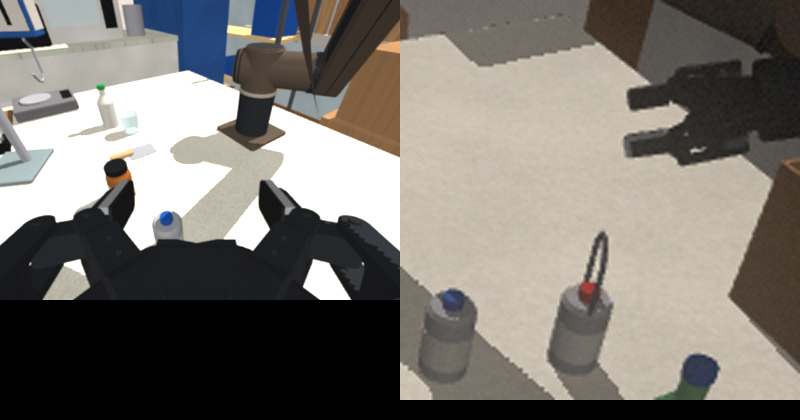

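Scene view: the open hand is level and above the can, which stands upright with nothing in the way. Now straight down around it and close.

Call:
drive_tool:
  steps:
    - [1.5,0,3.9,0,1]
    - [1.5,0.1,3.9,0,1]
    - [1.5,0,3.9,0,1]
    - [1.5,0,3.9,0,1]
    - [1.5,0,3.9,0,1]
    - [1.5,0,3.9,0,1]
    - [0,0,0,0,1]
  force: 60

```text
time: 32.2
eef_pos: [0.5077, 0.3564, 0.0562]
tcp_rot: [-0.452, 0.875, 0.083, 0.156]
contact_force: [-0.8, -1.1, -1.2]
opening: 1.003
```

Call:
drive_tool:
  steps:
    - [0,0,0,0,0.4]
    - [0,0,0,0,0.4]
    - [0,0,0,0,0.4]
    - [0,0,0,0,0.4]
    - [0,0,0,0,0.4]
    - [0,0,0,0,0.4]
  force: 60

```text
time: 32.8
eef_pos: [0.5138, 0.3583, 0.0672]
tcp_rot: [-0.45, 0.874, 0.083, 0.165]
contact_force: [2.7, 3.6, 7.0]
opening: 0.639
```

```bash
python3 st.py
```

```text
qpos [0.58227, 0.9923, 1.14555, -0.41199, 2.13877, -1.9378]
eef_pos [0.5138, 0.35835, 0.06723]
tcp_rot [-0.45045, 0.87354, 0.08292, 0.1648]
x [-0.54  -0.76  -0.363] y [-0.814  0.58  -0.004] z [ 0.213  0.293 -0.932] F [2.7 3.6 7. ] t 32.8 op 0.639
```

Call:
drive_tool:
  steps:
    - [-0.5,0,-1.3,0,0.4]
    - [-1,0,-2.6,0,0.4]
    - [-1,0,-2.6,0,0.4]
    - [-1,0,-2.6,0,0.4]
    - [-1,0,-2.6,0,0.4]
    - [-0.5,0,-1.3,0,0.4]
    - [0.5,-0.6,-0.2,0,0.4]
    - [1.5,-1.9,-0.6,0,0.4]
    - [2.1,-2.7,-0.8,0,0.4]
    - [2.1,-2.7,-0.8,0,0.4]

```text
time: 33.8
eef_pos: [0.5375, 0.2557, 0.1998]
tcp_rot: [-0.451, 0.874, 0.084, 0.161]
contact_force: [1.0, 0.1, -4.0]
opening: 0.633
```

Call:
drive_tool:
  steps:
    - [2.1,-2.7,-0.8,0,0.4]
    - [2.1,-2.7,-0.8,0,0.4]
    - [2.1,-2.7,-0.8,0,0.4]
    - [2.1,-2.7,-0.8,0,0.4]
    - [2.1,-2.7,-0.8,0,0.4]
    - [2.1,-2.7,-0.8,0,0.4]
    - [2.1,-2.7,-0.8,0,0.4]
    - [2.1,-2.7,-0.8,0,0.4]
    - [2.1,-2.7,-0.8,0,0.4]
    - [1.5,-1.9,-0.6,0,0.4]

```text
time: 34.8
eef_pos: [0.6237, -0.0753, 0.1995]
tcp_rot: [-0.45, 0.874, 0.085, 0.161]
contact_force: [0.6, 0.0, -4.6]
opening: 0.641
```

Call:
drive_tool:
  steps:
    - [0,0,0,0,0.4]

```text
time: 34.9
eef_pos: [0.6238, -0.0766, 0.1998]
tcp_rot: [-0.448, 0.875, 0.084, 0.162]
contact_force: [-0.5, 0.6, -4.5]
opening: 0.634
```

```bash
python3 st.py; cat > b10.py <<'E'
from h import *
import sys
s=cam('scene');t=cam('top');st=readout.get_state();M=R.from_quat(st['tcp_rot']);p=np.array(st['eef_pos'])
x0,y0=160,90
ht=p+[.009,.0125,.111]
print('handle pred',ht,proj(s,ht),'hook seat',proj(s,[.591,-.162,.276]))
im=np.clip(cv2.resize(s['frame'][y0:y0+190,x0:x0+200,::-1],None,fx=4,fy=4,interpolation=2)[:600]*1.6,0,255).astype(np.uint8)
cv2.imwrite('pics/'+sys.argv[1],im[:600,:800])
E
python3 b10.py h1.png
```

```text
qpos [0.01502, 0.66464, 1.42109, -0.90707, 1.88391, -2.39764]
eef_pos [0.62378, -0.07657, 0.19978]
tcp_rot [-0.44849, 0.87501, 0.08404, 0.16173]
x [-0.545 -0.758 -0.358] y [-0.812  0.584  0.002] z [ 0.208  0.292 -0.934] F [-0.5  0.6 -4.5] t 34.9 op 0.634
handle pred [ 0.63250306 -0.06088617  0.31104266] [272.02391215 206.06680147] hook seat [222.5376201  216.10663126]
```

View pics/h1.png

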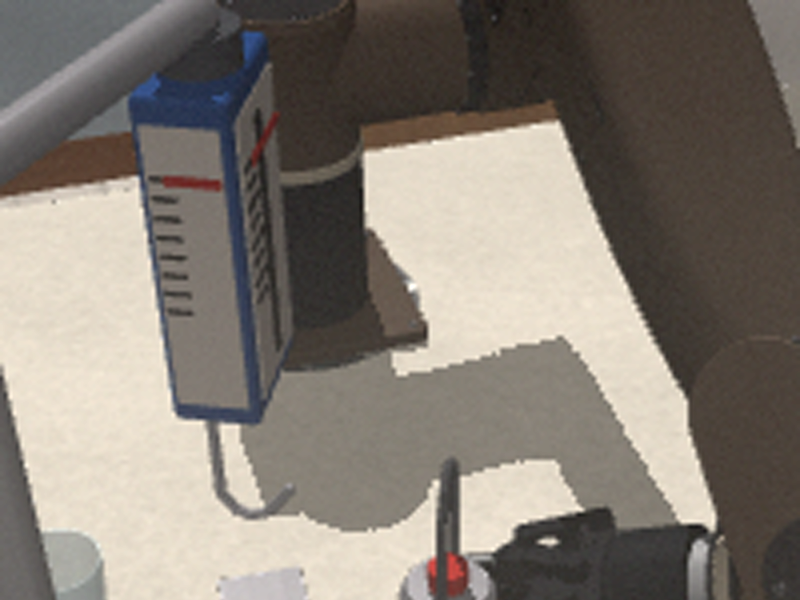

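Scene view: the handle peak is at px (273,205), predicted (272,206). Hook wire bottom is at (222,218), as predicted for its seat. Now moving along the hook's opening direction, about 35 mm above the seat.

Call:
drive_tool:
  steps:
    - [0.7,-0.2,-0.2,0,0.4]
    - [1.3,-0.3,-0.5,0,0.4]
    - [1.4,-0.4,-0.6,0,0.4]
    - [1.4,-0.4,-0.6,0,0.4]
    - [1.4,-0.4,-0.6,0,0.4]
    - [1.4,-0.3,-0.6,0,0.4]
    - [1.3,-0.3,-0.5,0,0.4]
    - [1,-0.2,-0.2,0,0.4]
    - [0,0,0,0,0.4]
    - [0,0,0,0,0.4]

```text
time: 36.0
eef_pos: [0.5835, -0.1735, 0.2024]
tcp_rot: [-0.45, 0.874, 0.083, 0.163]
contact_force: [0.5, 0.7, -5.3]
opening: 0.633
```

```bash
python3 st.py; python3 b10.py h2.png
```

```text
qpos [-0.11861, 0.56659, 1.56544, -0.98588, 1.75962, -2.42738]
eef_pos [0.58349, -0.17353, 0.20238]
tcp_rot [-0.45044, 0.87392, 0.08322, 0.16263]
x [-0.541 -0.76  -0.359] y [-0.814  0.58  -0.001] z [ 0.209  0.292 -0.933] F [ 0.5  0.7 -5.3] t 36.0 op 0.633
handle pred [ 0.59292659 -0.16050313  0.31350364] [221.90072164 203.33243043] hook seat [222.5376201  216.10663126]
```

View pics/h2.png

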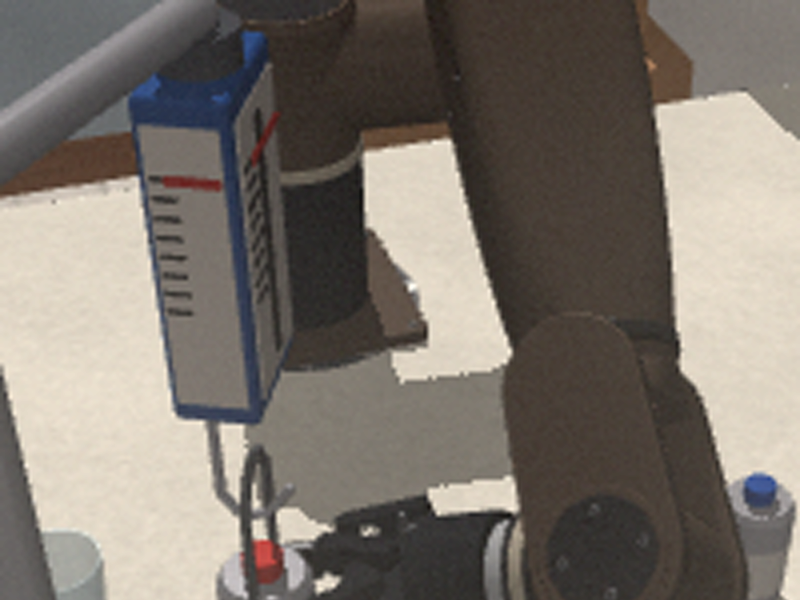

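Handle peak is at px (225,202), about 6 mm towards the tip side of the seat and well within the opening. I'll go 5 mm further in, then lower, slowly near the seat.

Call:
drive_tool:
  steps:
    - [0.5,-0.1,-0.2,0,0.4]
    - [0.3,0,0.75,0,0.4]
    - [0.3,0,0.75,0,0.4]
    - [0.3,0,0.75,0,0.4]
    - [0.3,0,0.75,0,0.4]
    - [0.11,0,0.28,0,0.4]
    - [0.11,0,0.28,0,0.4]
    - [0.11,0,0.28,0,0.4]
    - [0.11,0,0.28,0,0.4]
    - [0,0,0,0,0.4]

```text
time: 37.1
eef_pos: [0.581, -0.1788, 0.1582]
tcp_rot: [-0.451, 0.874, 0.083, 0.162]
contact_force: [-1.3, 0.4, -3.0]
opening: 0.636
```

Call:
drive_tool:
  steps:
    - [0.11,0,0.28,0,0.4]
    - [0.11,0,0.28,0,0.4]
    - [0.11,0,0.28,0,0.4]
    - [0.11,0,0.28,0,0.4]
    - [0.11,0,0.28,0,0.4]
    - [0,0,0,0,0.4]

```text
time: 37.7
eef_pos: [0.5809, -0.179, 0.1429]
tcp_rot: [-0.451, 0.874, 0.083, 0.162]
contact_force: [-1.6, 0.5, -2.2]
opening: 0.633
```

```bash
python3 st.py; python3 b10.py h3.png
```

```text
qpos [-0.12649, 0.64234, 1.57818, -0.97974, 1.70529, -2.35693]
eef_pos [0.58094, -0.17896, 0.14287]
tcp_rot [-0.45068, 0.87386, 0.0832, 0.16226]
x [-0.541 -0.761 -0.359] y [-0.815  0.58  -0.001] z [ 0.209  0.292 -0.933] F [-1.6  0.5 -2.2] t 37.7 op 0.633
handle pred [ 0.59006347 -0.16646251  0.2543368 ] [221.32668493 223.53851195] hook seat [222.5376201  216.10663126]
```

View pics/h3.png

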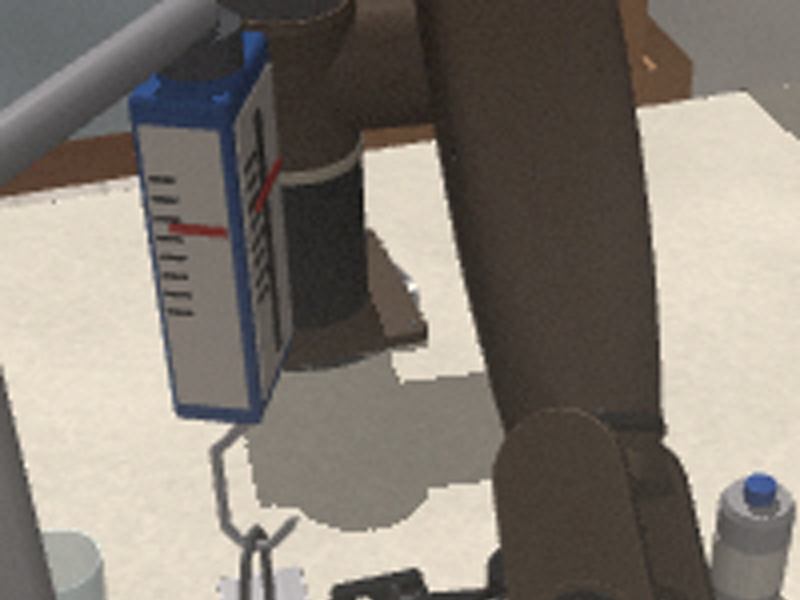

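The handle sits in the hook's seat at px (224,223). The pointer is drawn down about 25 mm with the can still held, so I'll ease it on.

Call:
drive_tool:
  steps:
    - [0.11,0,0.28,0,0.4]
    - [0.11,0,0.28,0,0.4]
    - [0.11,0,0.28,0,0.4]
    - [0.11,0,0.28,0,0.4]
    - [0,0,0,0,0.4]
    - [0,0,0,0,0.4]

```text
time: 38.4
eef_pos: [0.581, -0.179, 0.1313]
tcp_rot: [-0.451, 0.874, 0.083, 0.163]
contact_force: [-2.2, 2.1, -0.8]
opening: 0.635
```

Call:
drive_tool:
  steps:
    - [0,0,0,0,0.4]

```text
time: 38.5
eef_pos: [0.5811, -0.179, 0.1314]
tcp_rot: [-0.451, 0.874, 0.083, 0.163]
contact_force: [-1.7, 1.6, -0.7]
opening: 0.635
```

Call:
drive_tool:
  steps:
    - [0,0,0,0,0.4]

```text
time: 38.6
eef_pos: [0.5811, -0.179, 0.1314]
tcp_rot: [-0.451, 0.874, 0.083, 0.163]
contact_force: [-2.1, 1.6, 0.2]
opening: 0.635
```

Call:
drive_tool:
  steps:
    - [0,0.1,0,0,0.4]
    - [0,0.1,0,0,0.4]
    - [0.05,0,0.14,0,0.4]
    - [0,0,0,0,0.4]
    - [0,0,0,0,0.4]

```text
time: 39.1
eef_pos: [0.5795, -0.1779, 0.1297]
tcp_rot: [-0.451, 0.874, 0.083, 0.163]
contact_force: [0.1, -0.3, -0.5]
opening: 0.633
```

Call:
drive_tool:
  steps:
    - [0,0,0,0,0.4]

```text
time: 39.2
eef_pos: [0.5795, -0.1779, 0.1298]
tcp_rot: [-0.451, 0.874, 0.083, 0.163]
contact_force: [0.7, 0.7, -0.3]
opening: 0.631
```

Force on the grip is now near zero: the scale carries the can. Opening gradually.

Call:
drive_tool:
  steps:
    - [0,0,0,0,0.66]
    - [0,0,0,0,0.7]
    - [0,0,0,0,0.75]
    - [0,0,0,0,0.85]
    - [0,0,0,0,1]
    - [0,0,0,0,1]
    - [0,0,0,0,1]
    - [0,0,0,0,1]

```text
time: 40.0
eef_pos: [0.5794, -0.1778, 0.1297]
tcp_rot: [-0.451, 0.874, 0.083, 0.163]
contact_force: [-0.2, 0.3, -0.3]
opening: 1.001
```

```bash
python3 st.py; python3 b10.py h4.png
```

```text
qpos [-0.1252, 0.65845, 1.58184, -0.97643, 1.69453, -2.33923]
eef_pos [0.57943, -0.17781, 0.12971]
tcp_rot [-0.45069, 0.8738, 0.08308, 0.16266]
x [-0.541 -0.761 -0.359] y [-0.815  0.58  -0.001] z [ 0.209  0.292 -0.933] F [-0.2  0.3 -0.3] t 40.0 op 1.001
handle pred [ 0.5884158  -0.16535998  0.24069842] [222.18188397 227.42199457] hook seat [222.5376201  216.10663126]
```

View pics/h4.png

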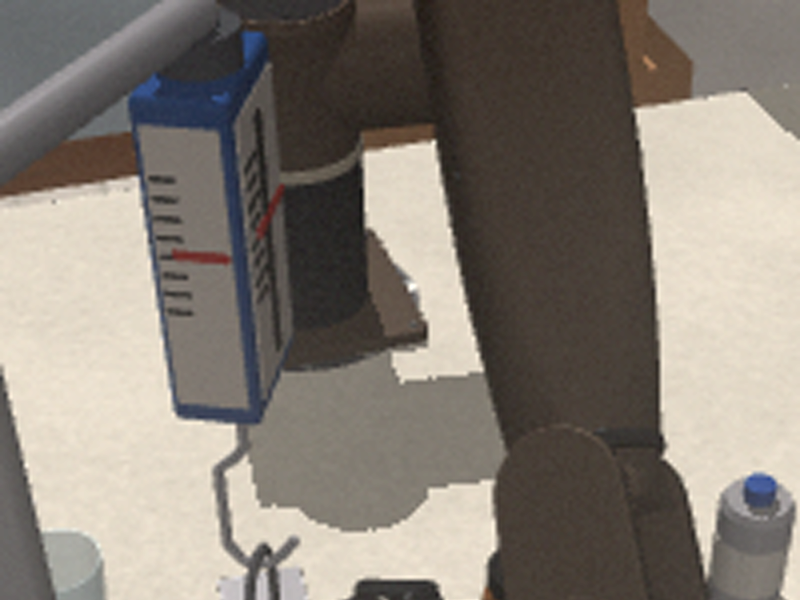

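Pointer stands at about 40 mm with the jaws open. Backing straight out, level and slowly at first.

Call:
drive_tool:
  steps:
    - [-0.9,0,0.3,0,1]
    - [-1.5,0,0.5,0,1]
    - [-1.9,0,0.7,0,1]
    - [-1.9,0,0.7,0,1]
    - [-1.9,0,0.7,0,1]
    - [-1.9,0,0.7,0,1]
    - [-1.9,0,0.7,0,1]
    - [-1.9,0,0.7,0,1]
    - [0,0,0,0,1]
    - [0,0,0,0,1]

```text
time: 41.1
eef_pos: [0.6649, -0.0574, 0.1324]
tcp_rot: [-0.451, 0.874, 0.083, 0.163]
contact_force: [0.2, -0.3, 0.1]
opening: 1.002
```

Call:
drive_tool:
  steps:
    - [0,0,0,0,1]
    - [0,0,0,0,1]
    - [0,0,0,0,1]
    - [0,0,0,0,1]
    - [0,0,0,0,1]
    - [0,0,0,0,1]
    - [0,0,0,0,1]
    - [0,0,0,0,1]
    - [0,0,0,0,1]
    - [0,0,0,0,1]

```text
time: 42.1
eef_pos: [0.6645, -0.0583, 0.1326]
tcp_rot: [-0.451, 0.874, 0.083, 0.163]
contact_force: [-0.1, 0.1, -0.2]
opening: 0.998
```

```bash
python3 st.py; python3 - <<'E'
from h import *
def reds():
    out=[]
    for n,b in(('scene',(195,100,218,200)),('wrist',(0,0,560,420))):
        c=cam(n);f=c['frame'].astype(int);x0,y0,x1,y1=b;g=f[y0:y1,x0:x1]
        m=(g[...,0]>1.8*g[...,1])&(g[...,0]>1.8*g[...,2])&(g[...,0]>50);v,u=np.nonzero(m);out+=[round(u.mean()+x0,2),round(v.mean()+y0,2),int(m.sum())]
    return out
for i in range(5):print(reds())
s=cam('scene');w=cam('wrist')
im=np.zeros((420,800,3),np.uint8);im[:300,:400]=cv2.resize(w['frame'][:,:,::-1],(400,300))
im[:400,400:]=cv2.resize(s['frame'][150:290,160:300,::-1],(400,400));cv2.imwrite('pics/h5.png',np.clip(im*1.4,0,255).astype(np.uint8))
E
```

```text
qpos [0.03798, 0.82966, 1.29212, -0.88588, 1.87243, -2.35458]
eef_pos [0.66454, -0.05827, 0.13258]
tcp_rot [-0.45069, 0.8738, 0.08309, 0.16264]
x [-0.541 -0.761 -0.359] y [-0.815  0.58  -0.001] z [ 0.209  0.292 -0.933] F [-0.1  0.1 -0.2] t 42.1 op 0.998
[np.float64(209.93), np.float64(153.83), 30, np.float64(279.12), np.float64(121.56), 610]
[np.float64(209.97), np.float64(153.86), 29, np.float64(278.38), np.float64(120.96), 606]
[np.float64(209.83), np.float64(153.86), 29, np.float64(279.13), np.float64(121.54), 608]
[np.float64(209.75), np.float64(153.88), 32, np.float64(280.35), np.float64(122.49), 611]
[np.float64(209.9), np.float64(153.86), 29, np.float64(278.44), np.float64(120.98), 608]
```

Call:
drive_tool:
  steps:
    - [0,0,0,0,1]
    - [0,0,0,0,1]
    - [0,0,0,0,1]
    - [0,0,0,0,1]
    - [0,0,0,0,1]
    - [0,0,0,0,1]
    - [0,0,0,0,1]
    - [0,0,0,0,1]
    - [0,0,0,0,1]
    - [0,0,0,0,1]

```text
time: 43.7
eef_pos: [0.6645, -0.0583, 0.1326]
tcp_rot: [-0.451, 0.874, 0.083, 0.163]
contact_force: [0.4, -0.4, 0.6]
opening: 0.997
```

Call:
drive_tool:
  steps:
    - [0,0,0,0,1]
    - [0,0,0,0,1]
    - [0,0,0,0,1]
    - [0,0,0,0,1]
    - [0,0,0,0,1]
    - [0,0,0,0,1]
    - [0,0,0,0,1]
    - [0,0,0,0,1]
    - [0,0,0,0,1]
    - [0,0,0,0,1]

```text
time: 44.7
eef_pos: [0.6645, -0.0583, 0.1326]
tcp_rot: [-0.451, 0.874, 0.083, 0.163]
contact_force: [-1.0, -0.3, -0.7]
opening: 1.0
```

Call:
drive_tool:
  steps:
    - [0,0,0,0,1]
    - [0,0,0,0,1]
    - [0,0,0,0,1]
    - [0,0,0,0,1]
    - [0,0,0,0,1]
    - [0,0,0,0,1]
    - [0,0,0,0,1]
    - [0,0,0,0,1]
    - [0,0,0,0,1]
    - [0,0,0,0,1]

```text
time: 45.7
eef_pos: [0.6645, -0.0583, 0.1326]
tcp_rot: [-0.451, 0.874, 0.083, 0.163]
contact_force: [-0.0, 0.7, 0.5]
opening: 0.995
```

```bash
python3 - <<'E'
from h import *
def cen(f,k,b):
    x0,y0,x1,y1=b;g=f[y0:y1,x0:x1].astype(int);o=[i for i in range(3) if i!=k]
    m=(g[...,k]>1.5*g[...,o[0]])&(g[...,k]>1.5*g[...,o[1]])&(g[...,k]>40);v,u=np.nonzero(m);return (round(u.mean()+x0,2),round(v.mean()+y0,2),int(m.sum())) if len(u) else None
for i in range(8):
    w=cam('wrist');print(cen(w['frame'],0,(200,60,360,200)),end=' ')
c=w
print('\ncap ray at z(236-178+105=163mm):',onplane(c,*cen(c['frame'],0,(200,60,360,200))[:2],.163))
t=cam('top')['frame'];t0=cv2.imread('pics/top0.png')[:,:,::-1]
for n,k,b in(('blue',2,(165,200,190,225)),('green bottle cap',1,(420,218,445,240))):print(n,cen(t0,k,b),cen(t,k,b))
for n,b in(('jar',(235,180,275,220)),('beaker',(362,235,402,275)),('spat',(300,200,340,275)),('bottle',(400,215,445,250)),('blue',(160,195,195,232))):
    x0,y0,x1,y1=b
    r=cv2.phaseCorrelate(np.float32(t0[y0:y1,x0:x1].mean(2)),np.float32(t[y0:y1,x0:x1].mean(2)));print(n,np.round(r[0],1),round(r[1],2))
E
```

```text
(np.float64(277.48), np.float64(120.14), 639) (np.float64(277.42), np.float64(120.17), 642) (np.float64(277.47), np.float64(120.15), 638) (np.float64(277.45), np.float64(120.15), 640) (np.float64(277.44), np.float64(120.15), 639) (np.float64(277.43), np.float64(120.18), 639) (np.float64(277.45), np.float64(120.2), 640) (np.float64(277.46), np.float64(120.18), 639) 
cap ray at z(236-178+105=163mm): [ 0.59037249 -0.15983154  0.163     ]
blue (np.float64(174.11), np.float64(211.73), 66) None
green bottle cap (np.float64(432.37), np.float64(227.95), 105) (np.float64(432.37), np.float64(227.95), 105)
jar [-0.   0.1] 0.7
beaker [-0. -0.] 0.99
spat [0.  0.5] 1.0
bottle [ 0.5 -0. ] 0.99
blue [ 4.8 -0.9] -0.08
```

```bash
python3 -c "
from plant import sign_off
print(sign_off())"
```

```text
the job is handed in; nothing more can be done
None
```

The red can hangs by its handle in the scale's hook, the pointer has settled at about 40 mm, and the job is handed in at about 46 s. No verdict came back.

**What I did:**
- **Turning the can:** I pinched the handle from above and turned the can about 62° on the spot, because its handle was not lined up with the hook. It shifted about 15 mm when I let go.
- **Tilting the tool:** the interface only rolls the tool about its own axis. I laid it nearly level by commanding poses just past the joint limits.
- **Avoiding the box:** I changed the approach direction once more because the wrist would have hit the brown box on the left.
- **Weighing:** I gripped the can by its sides, brought the handle in from the hook's open side, and lowered it at about 30 mm/s. I let go when the force on the grip was about zero, then backed out.

**Last checks:**
- **Can:** it is at rest, with the cap moving less than 0.1 pixel over eight frames. The cap sits within about 2 mm of the hook's axis in plan.
- **Pointer:** it was steady over five frames about 3 s before hand-in, and reads about 40 mm by the scale marks.
- **Robot:** it is touching nothing, with the force reading at noise level.
- **Other things on the bench:** the jar, beaker, bottle and spatula moved less than 1 pixel in the top view.
- **Not confirmed:** the arm hid the blue can in the last top view, so its image comparison failed. It looked undisturbed in the scene pictures taken while the can was being hung. My last picture was refused at the 12-picture limit, so the final state was checked by numbers only.

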